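# Park the handpiece and show the dental cast to the inspection camera

## Robot

A 6-joint arm with a two-finger parallel gripper is mounted at the origin on the work surface. World frame = base frame: x ahead of the robot, y to its left, z up, the work surface at z = 0. Lengths are in m, angles in rad, forces in N, time in s.
With the tool pointing down it reaches from about 0.375 to 0.9 m from the base axis. Payload 3.1 kg.
Tool frame: the origin (TCP) lies midway between the tips of the shut fingers; the grasp point (between the pads) lies 19 mm behind it; x points along the fingers, y is the direction in which the jaws open and shut, and the axes are right-handed (so a half turn about x gives the same grasp; the last joint's range is limited). The gripper opens to 87 mm and grips with 3 to 60 N. Pads are 19 mm wide; open, the fingers measure 117 mm over their backs; the gripper's body (75 mm by 190 mm) begins 51 mm behind the grasp point.
Start: joints at [1.012, 0.527, 1.433, -0, 1.181, -0.178], TCP at [0.232, 0.58, 0.223] pointing down, gripper open.
Joint ranges: [-3.08, 3.08], [-0.75, 2.2], [0.22, 2.44], [-1.43, 4.57], [0, 2.65], [-2.85, 2.85]. Speed limits (rad/s): [2.79, 2.79, 3.14, 3.14, 3.14, 3.14].

## Interface

Orientations are given as a unit quaternion [x, y, z, w].
In Python, from rig import get_obs, imaging, robot gives the robot as it stands.
- The arm moves only by the shell command python3 -m inch 'ROWS' [FORCE]. ROWS is JSON, a list of rows, each a list of 3 entries, a list of its own where there are three numbers: the finger opening in mm, from 0 to 87, then the shift along the tool's x, y, z in mm, then the turn, a rotation vector about the tool's x, y, z in degrees. In form: [[grip, [dx, dy, dz], [wx, wy, wz]], ...]. A call has 1 to 12 rows; each row shifts and turns the pose as measured when the row begins, along the tool's axes as they then stand; what a row does not reach is not made up. A row lasts 1/8 s, in which the tool goes at most 62.5 mm and 10.7 degrees, less where a joint would pass 70% of its speed; a pose out of reach is approached as far as the arm can. A call with a gripper value outside its range is refused whole. The fingers move at their own pace and stop on an object; FORCE is the grip in N (left out, the last holds). Time passes only in rows, so rows that do not move let the fingers close. It gives the time, the measured TCP pose, the force and the opening at its end, in the units of the state.
- get_obs(): the state, without advancing time (a new reading comes with each control period).
- imaging.camera(name): name is "side" or "top" or "wrist"; returns the picture (420x560x3 uint8, red, green, blue); there is no depth.
- imaging.camera_params(name): a dict with "camera_matrix" (3x3 intrinsics, pixels), "xyz" and "rotation" of the camera in the world. Camera axes: x right, y down, z forward; pixel columns grow to the right and rows downward; lengths in m; the calibration is good to about 2 mm. A picture is of the moment at which its call begins: read the wrist's pose just before it. camera_params takes no time and is no camera call; for the wrist camera it gives the pose at the moment of the call.
- robot.hand_in(): hands the job in, once; it reports no verdict.
Trained networks look in the newest picture that a camera, given by its name, has taken for a name from the list of things; names that differ only in an ending like _2 or _b are one class to them, and where a whole thing is asked for, a point or a joint stands for the part that bears it (a point fixed in the world has none). Each returns a list of dicts, best first, with "confidence" (0 to 1); they miss things now and then, are a little off and sometimes report something else, mostly with a low value. They report only what shows in the picture. A call takes as long as a camera call.
- imaging.cut_out(camera, target): "pixels" (420x560 bool, what is visible of it) and "box" ([centre column, centre row, width, height] in pixels, round what is visible of it).
- imaging.tip_of(camera, target): "pixel" ([column, row] in pixels: a listed point, or the origin of a listed thing).
The state is a dict: "time": time; "q": joint angles; "joint_velocities": joint speeds; "joint_torque": joint torques, N m; "position": TCP position; "tool_rot": TCP orientation; "ft_force": force on the tool from outside, world axes, zero at the start; "moment": the same for the moment, N m; "grip_width": finger opening in m.
Only numpy, scipy, OpenCV 4.12 (cv2) and the standard library are available. Lean on these libraries where they do the work, as an engineer would, in place of code of your own. Each camera call takes 0.05 s, during which the arm holds its last target. There are 200 camera calls.

## Task

Clear the cordless handpiece off the blue case pan and lay it in its sloped grey cradle, resting in both forks with its black grip band midway between them and its nose end up at the high fork. Then take the tooth cast out of the pan and hold it up to the inspection camera, right way up, with the front teeth 10 cm straight in front of the lens and the cast turned and tipped back so that its front faces squarely into the lens. Finish while still holding it steady there, with nothing else touching it, and leave the camera and the other things on the bench undisturbed.

Things in the scene. Friction and masses are not known exactly. Their poses are not given: they have to be found in the camera images.
- pan: blue open case pan fixed on the bench, 120 (x) x 200 (y) x 55 mm high, walls and floor 5 mm thick; origin at the centre of its underside, z up. At the start the handpiece lies across its two long rims, over the cast
- handpiece: cordless grinder, 170 g: grey body of 24 x 24 mm rounded-square section from x = -85 to +70 mm, steel nose and bur to x = +113; black grip band 40 mm long about x = 0. Origin on the underside below mid-band (body's middle 12 mm above); x towards the nose, z up. Starts level across the pan's long rims (underside 55 mm above the bench), nose away from the robot
- handpiece_nose (a point): tip of the handpiece's bur, at x = +113, z = +12 mm of the handpiece
- cradle: grey handpiece cradle fixed on the bench: a plate 150 (x) x 70 (y) x 12 mm with two posts carrying forks, the fork on its +x side higher; origin at the centre of its underside, z up
- saddle: the cradle's two forks; origin midway between the seats at seat height, 62 mm above the bench; x up the slope (0.34 rad) to the high fork, z square to the seats. Forks at x = -42 and +42 mm, 10 mm thick; seat 38 mm wide between horns 15 mm high; 74 mm open between the forks down to the plate. Parked, the handpiece's own frame coincides with this one
- cast: plaster lower jaw, 140 g: cream base with flat parallel sides 60 mm apart (y) to grip, from x = -24 to +20 mm, and a 36 mm wide front to x = +28; base 26 mm high, coral gums and teeth to 36 mm. Origin under the base, x to the front teeth, z up to the teeth. Starts flat on the pan's floor (5 mm above the bench), near its middle, front roughly away from the robot
- cast_front (a point): centre of the cast's front face, just below the front teeth: at x = +28, y = 0, z = +22 mm of the cast; same axes as the cast
- camera_stand: inspection camera stand, far left on the bench: white base 110 x 120 x 14 mm and a steel column 350 mm high; origin on the bench 160 mm before the column (column at x = +160 mm). It carries the white camera head with black lens, whose height and downward tilt differ from start to start and stay as they are unless pushed
- lens (a point): centre of the lens's front glass (22 mm dark blue disc inside a white ring light); the camera looks along this frame's -x, towards the robot and 0.2 to 0.42 rad downward; y is level
- view_point (a point): the point in the air 100 mm straight in front of the lens, where cast_front is to be held; its axes are those that the cast should then have: x points to the lens (so tilted up), z up and leaning back towards the robot, y level
- jar: amber jar with white lid, 56 mm across, 58 mm high; origin at the centre of its underside; leave alone
- bowl: green mixing bowl, 96 mm across, 55 mm high; origin at the centre of its underside; leave alone
- wax_spatula: small spatula 170 mm long lying on the bench beyond the pan; leave alone
- spare_cast: a second cast of the same size, base and gums blue-grey, teeth cream, standing on the bench on the far right; leave alone

How it is judged:
By the outcome, as a careful person would: the job done as asked, in the order asked, and still so for the second after the job is handed in, while the arm keeps its last pose, push and grip.
It also fails if it takes over 56 s, if anything falls off the work surface, if the arm or the gripper's body presses on something with over 40 N, if the wrist force passes 120 N, or if a joint passes its speed limit or range.

## Working session

There is one attempt and no reset: what is moved stays moved. The work goes in short steps, Python scripts to look and compute and a shell command to move; the robot and the scene stay as the last step left them, time stands still between calls to the robot, and variables do not carry over. Pictures are saved under pics/ and viewed, about 8 in all and at most 12, crops included, and the job is handed in when it is done.

```bash
ls; mkdir -p pics
python3 - <<'E'
from rig import get_obs, imaging, robot
import cv2,numpy as np
print(get_obs())
ims=[]
for c in ["side","top"]:
    im=imaging.camera(c); cv2.imwrite(f"pics/{c}0.png",im[:,:,::-1])
    p=imaging.camera_params(c); print(c,np.round(p["camera_matrix"],1).tolist(),np.round(p["xyz"],3).tolist(),np.round(p["rotation"],3).tolist())
    for t in ["handpiece","handpiece_nose","cradle","saddle","cast","cast_front","camera_stand","lens","pan","view_point"]:
        r=imaging.tip_of(c,t); print(c,t,[(np.round(a["pixel"],1).tolist(),round(a["confidence"],2)) for a in r[:2]])
E
```

```text
pics
{'time': 0.0, 'q': array([ 1.01249639e+00,  5.28430918e-01,  1.43388806e+00, -3.06931792e-05,
        1.18140606e+00, -1.78504324e-01]), 'joint_velocities': array([ 0.00085463,  0.0007143 , -0.00020557,  0.00027318, -0.00055115,
        0.00017811]), 'joint_torque': array([-6.95279209e-05, -4.40044141e+01, -1.76590991e+01,  6.31890236e-02,
        5.83882607e-02, -1.69502846e-04]), 'position': array([0.23129777, 0.57984146, 0.22159783]), 'tool_rot': array([ 0.13276137,  0.69465802, -0.13417525,  0.69413374]), 'ft_force': array([-0.82084968,  0.22359865,  0.16118111]), 'moment': array([-0.01562909,  0.02156247, -0.00273879]), 'grip_width': 0.08735938180953562}
side [[447.0, 0.0, 281.8], [0.0, 447.0, 201.1], [0.0, 0.0, 1.0]] [-0.03, -0.655, 0.83] [0.835, -0.317, 0.16, -0.42]
side handpiece [([295.2, 244.0], 0.7), ([358.8, 342.1], 0.45)]
side handpiece_nose [([330.1, 224.6], 0.75), ([296.4, 246.9], 0.69)]
side cradle [([355.7, 340.7], 0.56)]
side saddle [([360.1, 320.6], 0.58), ([299.0, 245.8], 0.3)]
side cast [([295.2, 256.6], 0.85)]
side cast_front [([305.5, 249.2], 0.72), ([392.2, 273.9], 0.68)]
side camera_stand [([252.9, 126.3], 0.58), ([182.3, 229.5], 0.48)]
side lens [([255.7, 129.4], 0.92)]
side pan [([295.1, 259.6], 0.97), ([358.3, 342.9], 0.36)]
side view_point [([304.3, 247.4], 0.37)]
top [[484.0, 0.0, 279.1], [0.0, 484.0, 205.0], [0.0, 0.0, 1.0]] [0.353, 0.007, 1.355] [0.712, -0.695, 0.071, -0.065]
top handpiece [([292.7, 220.0], 0.97)]
top handpiece_nose [([304.1, 176.0], 0.79)]
top cradle [([388.9, 250.6], 0.88)]
top saddle [([396.9, 246.6], 0.72), ([287.5, 220.0], 0.6)]
top cast [([295.9, 229.3], 0.66), ([288.1, 163.9], 0.58)]
top cast_front [([296.7, 213.5], 0.48)]
top camera_stand [([287.2, 218.0], 0.47), ([396.0, 248.8], 0.29)]
top lens [([173.4, 165.2], 0.93)]
top pan [([285.3, 218.1], 0.88)]
top view_point [([389.4, 252.9], 0.35)]
```

Run:
```python
import cv2,numpy as np
a=cv2.imread("pics/side0.png");b=cv2.imread("pics/top0.png")
cv2.imwrite("pics/side0c.png",cv2.resize(a[60:420,100:560],None,fx=1.7,fy=1.6))
cv2.imwrite("pics/top0c.png",cv2.resize(b[100:320,130:450],None,fx=2.5,fy=2.5))
```

```text
(no output)
```

View pics/side0.png

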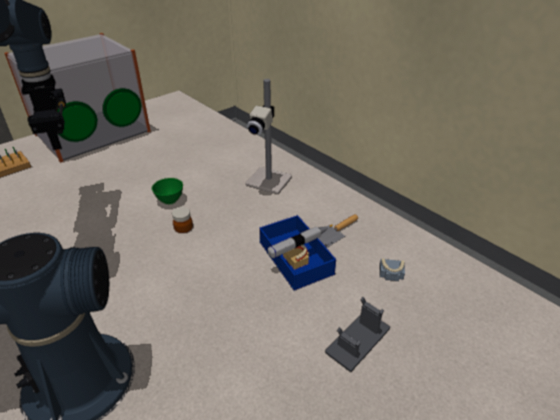

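View pics/top0c.png

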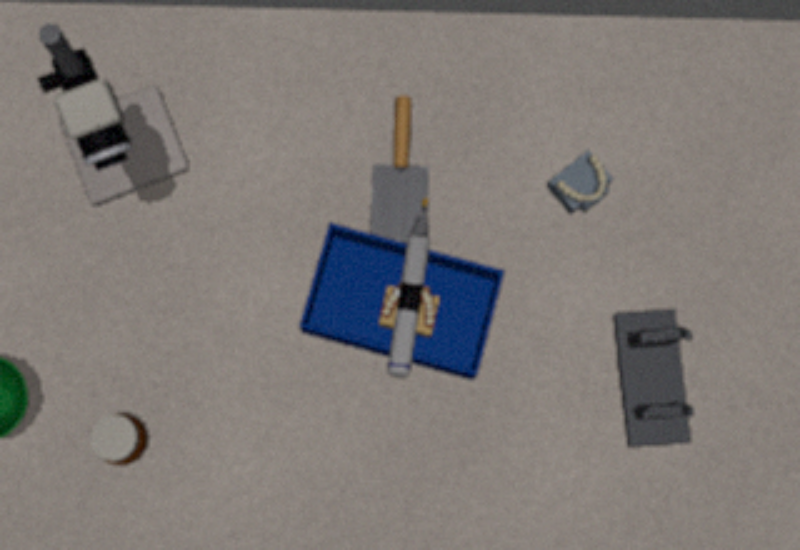

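The side view shows the pan at about (297,252) with the handpiece over the cast, the cradle at (358,338), and the lens at (256,128). In the top crop, the handpiece tail is at (398,372) and its bur tip at (424,203). The cradle corners are (615,314) to (690,441). The far fork is the taller one in the side view.

```bash
cat > h.py <<'E'
from rig import get_obs, imaging, robot
import numpy as np, cv2
from scipy.spatial.transform import Rotation as R
def ray(p,px):
    K=np.array(p["camera_matrix"]);d=np.linalg.solve(K,[px[0],px[1],1.])
    M=np.array(p["rotation"]);M=M if M.shape==(3,3) else R.from_quat(M).as_matrix()
    d=M@d;return np.array(p["xyz"]),d/np.linalg.norm(d)
def onz(p,px,z):
    o,d=ray(p,px);return o+d*(z-o[2])/d[2]
def tri(rays):
    A=sum(np.eye(3)-np.outer(d,d) for o,d in rays);b=sum((np.eye(3)-np.outer(d,d))@o for o,d in rays)
    x=np.linalg.solve(A,b);return x,[1e3*np.linalg.norm(np.cross(x-o,d)) for o,d in rays]
def proj(p,X):
    M=np.array(p["rotation"]);M=M if M.shape==(3,3) else R.from_quat(M).as_matrix()
    c=np.array(p["camera_matrix"])@(M.T@(np.array(X)-p["xyz"]));return c[:2]/c[2]
def frame(x,y):  # tool rotation from tool x and approx y
    x=np.array(x,float);x/=np.linalg.norm(x);y=np.array(y,float);y-=x*(x@y);y/=np.linalg.norm(y)
    return R.from_matrix(np.c_[x,y,np.cross(x,y)])
def rows(goal,Rg,start=None,Rs=None,n=None,step=50.,ang=10.):
    """interpolated rows to bring TCP to goal, Rg"""
    o=get_obs();p=o["position"] if start is None else start;r=R.from_quat(o["tool_rot"]) if Rs is None else Rs
    w=(r.inv()*Rg).as_rotvec(True);D=goal-p
    n=n or max(1,int(np.ceil(max(np.linalg.norm(D)*1e3/step,np.linalg.norm(w)/ang))))
    for i in range(n):
        ri=r*R.from_rotvec(w*i/n,True);print(np.round(ri.inv().apply(D/n)*1e3,1).tolist(),np.round(w/n,2).tolist())
E
python3 - <<'E'
from h import *
T=imaging.camera_params("top");S=imaging.camera_params("side")
c=lambda x,y:(x/2.5+130-.3,y/2.5+100-.3)
print("pan",[onz(T,c(*q),.055).round(4).tolist() for q in [(332,225),(503,270),(474,377),(302,328)]])
cr=np.array([onz(T,c(*q),.012) for q in [(615,314),(674,309),(690,441),(628,446)]]);print("cradle",cr.round(4),cr.mean(0))
print("edges",np.linalg.norm(np.diff(cr,axis=0),axis=1)); 
d=cr[0]+cr[1]-cr[2]-cr[3];print("yaw cradle",np.arctan2(d[1],d[0]))
n=onz(T,c(424,203),.067);t=onz(T,c(398,372),.067);b=onz(T,c(411,297),.079)
print("hp",n,t,b,np.linalg.norm(n-t),"yaw",np.arctan2(*(n-t)[1::-1]))
print("net hp",onz(T,(292.7,220),.055))
print("lens",tri([ray(T,(173.4,165.2)),ray(S,(255.7,129.4))]))
print("camfoot",[onz(T,c(*q),.014).round(4).tolist() for q in [(60,105),(158,86),(188,165),(95,204)]])
print(R.from_quat(get_obs()["tool_rot"]).as_matrix().round(3))
E
```

```text
pan [[0.6476, 0.046, 0.055], [0.6018, -0.1425, 0.055], [0.4839, -0.1116, 0.055], [0.5325, 0.0751, 0.055]]
cradle [[ 0.5628 -0.2736  0.012 ]
 [ 0.5702 -0.3402  0.012 ]
 [ 0.4233 -0.3542  0.012 ]
 [ 0.4163 -0.2857  0.012 ]] [ 0.49314895 -0.31340116  0.012     ]
edges [0.06700093 0.14750555 0.06892232]
yaw cradle 0.08884611994925164
hp [ 0.67207705 -0.0543535   0.067     ] [ 0.48606336 -0.02939401  0.067     ] [ 0.56540089 -0.04142644  0.079     ] 0.18768075888381242 yaw -0.13338420876282442
net hp [ 0.56517418 -0.03859404  0.055     ]
lens (array([0.66685152, 0.25197873, 0.23407091]), [np.float64(6.191268954867181), np.float64(6.1912689548674065)])
camfoot [[0.791, 0.3655, 0.014], [0.817, 0.2538, 0.014], [0.7231, 0.2141, 0.014], [0.6746, 0.3173, 0.014]]
[[-0.     0.371  0.929]
 [-0.     0.929 -0.371]
 [-1.    -0.    -0.   ]]
```

Run:
```python
from h import *
y=-.133
rows(np.array([.566,-.041,.2]),frame([0,0,-1],[-np.sin(y),np.cos(y),0]))
```

```text
[1.5, -30.2, 36.1] [-0.94, -0.0, 0.0]
[1.5, -30.8, 35.6] [-0.94, -0.0, 0.0]
[1.5, -31.4, 35.0] [-0.94, -0.0, 0.0]
[1.5, -32.0, 34.5] [-0.94, -0.0, 0.0]
[1.5, -32.5, 34.0] [-0.94, -0.0, 0.0]
[1.5, -33.1, 33.5] [-0.94, -0.0, 0.0]
[1.5, -33.6, 32.9] [-0.94, -0.0, 0.0]
[1.5, -34.2, 32.3] [-0.94, -0.0, 0.0]
[1.5, -34.7, 31.8] [-0.94, -0.0, 0.0]
[1.5, -35.2, 31.2] [-0.94, -0.0, 0.0]
[1.5, -35.7, 30.6] [-0.94, -0.0, 0.0]
[1.5, -36.2, 30.0] [-0.94, -0.0, 0.0]
[1.5, -36.7, 29.4] [-0.94, -0.0, 0.0]
[1.5, -37.2, 28.8] [-0.94, -0.0, 0.0]
[1.5, -37.6, 28.2] [-0.94, -0.0, 0.0]
```

```bash
python3 -m inch '[[80,[1.5,-30,36],[-0.94,0,0]],[80,[1.5,-31,35.5],[-0.94,0,0]],[80,[1.5,-31.5,35],[-0.94,0,0]],[80,[1.5,-32,34.5],[-0.94,0,0]],[80,[1.5,-32.5,34],[-0.94,0,0]],[80,[1.5,-33,33.5],[-0.94,0,0]],[80,[1.5,-33.5,33],[-0.94,0,0]],[80,[1.5,-34,32],[-0.94,0,0]],[80,[1.5,-35,32],[-0.94,0,0]],[80,[1.5,-35,31],[-0.94,0,0]],[80,[1.5,-36,30.5],[-0.94,0,0]],[80,[1.5,-36,30],[-0.94,0,0]]]'
python3 -m inch '[[70,[1.5,-37,29],[-0.94,0,0]],[70,[1.5,-37,29],[-0.94,0,0]],[60,[1.5,-38,28],[-0.94,0,0]]]'
python3 - <<'E'
from h import *
P=imaging.camera_params("wrist");im=imaging.camera("wrist");cv2.imwrite("pics/w1.png",im[:,:,::-1])
for t in ["handpiece","handpiece_nose","cast","cast_front"]:
    r=imaging.tip_of("wrist",t);print(t,[(np.round(a["pixel"],1).tolist(),round(a["confidence"],2)) for a in r[:2]])
r=imaging.cut_out("wrist","handpiece");print(r and (r[0]["box"],r[0]["confidence"]))
print(P); np.save("P1.npy",P,allow_pickle=True)
print(get_obs()["position"],get_obs()["time"])
E
```

```text
time: 2.6
position: [0.5112, 0.0744, 0.2059]
tool_rot: [0.062, 0.701, -0.057, 0.708]
ft_force: [-0.5, 0.6, -0.1]
grip_width: 0.0796
time: 2.98
position: [0.5816, -0.054, 0.2018]
tool_rot: [0.045, 0.702, -0.04, 0.71]
ft_force: [0.1, 0.4, -0.4]
grip_width: 0.066
handpiece [([285.2, 175.6], 0.96), ([285.5, 283.9], 0.67)]
handpiece_nose [([281.1, 284.7], 0.58)]
cast [([281.2, 162.7], 0.98)]
cast_front []
([287.6, 182.4, 27.6, 194.7], 0.86)
{'camera_matrix': array([[313.52929721,   0.        , 274.36417405],
       [  0.        , 313.52929721, 206.38883133],
       [  0.        ,   0.        ,   1.        ]]), 'xyz': array([ 0.50126145, -0.04694604,  0.36272845]), 'rotation': array([0.73998227, 0.6557996 , 0.10158503, 0.10969776])}
[ 0.57992214 -0.0515414   0.20147762] 3.275
```

View pics/w1.png

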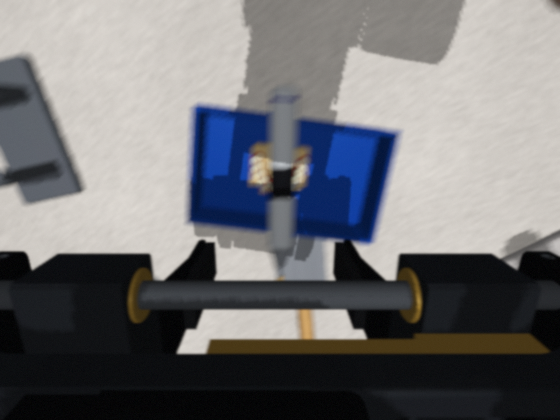

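The wrist view shows the handpiece tail at (286,93), the band at (283,180) and the body end at about (281,250). The cast sits under the band.

Run:
```python
from h import *
P=imaging.camera_params("wrist");im=imaging.camera("wrist");cv2.imwrite("pics/w2.png",im[:,:,::-1])
r=imaging.cut_out("wrist","handpiece");m=r[0]["pixels"].copy();m[245:]=0
for y0,y1 in [(100,120),(140,165),(195,215),(225,245)]:
    v,u=np.nonzero(m[y0:y1]);px=(u.mean(),v.mean()+y0);print(np.round(px,1),len(u)/(y1-y0),onz(P,px,.077).round(4))
ys=np.nonzero(m.any(1))[0];print("tail row",ys[0])
v,u=np.nonzero(m[95:245]);l=np.polyfit(v+95,u,1)
a=onz(P,(np.polyval(l,110),110),.079);b=onz(P,(np.polyval(l,235),235),.079);d=b-a;yaw=np.arctan2(d[1],d[0])
print("yaw",yaw)
g=im.astype(int).sum(2); col=[g[y,int(round(np.polyval(l,y)))-5:int(round(np.polyval(l,y)))+6].mean() for y in range(85,250)]
print([(y+85,int(c)) for y,c in enumerate(col)][::3])
for q in [180,182]:print("band",onz(P,(np.polyval(l,q),q),.079).round(4))
print("tailend",onz(P,(np.polyval(l,ys[0]),ys[0]),.072).round(4))
r=imaging.tip_of("wrist","handpiece")[0]["pixel"];print("net",onz(P,r,.055).round(4))
r=imaging.tip_of("wrist","cast")[0]["pixel"];print("cast",onz(P,r,.005).round(4))
print(get_obs()["position"],R.from_quat(get_obs()["tool_rot"]).as_matrix().round(3).tolist())
```

```text
[285.3 109.5] 27.35 [ 0.5008 -0.0332  0.077 ]
[284.3 151.9] 25.84 [ 0.5371 -0.038   0.077 ]
[282.6 204.4] 24.95 [ 0.5862 -0.0451  0.077 ]
[281.6 234.5] 23.95 [ 0.6167 -0.0495  0.077 ]
tail row 86
yaw -0.14107261067299653
[(85, 371), (88, 370), (91, 389), (94, 393), (97, 328), (100, 340), (103, 393), (106, 393), (109, 393), (112, 393), (115, 392), (118, 393), (121, 392), (124, 392), (127, 392), (130, 392), (133, 390), (136, 390), (139, 391), (142, 391), (145, 390), (148, 391), (151, 390), (154, 390), (157, 390), (160, 390), (163, 458), (166, 565), (169, 107), (172, 72), (175, 72), (178, 69), (181, 67), (184, 67), (187, 57), (190, 37), (193, 31), (196, 45), (199, 334), (202, 385), (205, 385), (208, 383), (211, 384), (214, 382), (217, 381), (220, 381), (223, 381), (226, 380), (229, 380), (232, 380), (235, 378), (238, 378), (241, 377), (244, 377), (247, 357)]
band [ 0.5623 -0.0418  0.079 ]
band [ 0.5642 -0.0421  0.079 ]
tailend [ 0.4815 -0.0301  0.072 ]
net [ 0.5675 -0.0396  0.055 ]
cast [ 0.5586 -0.0452  0.005 ]
[ 0.58032574 -0.05125592  0.20186149] [[0.011, 0.118, 0.993], [0.006, 0.993, -0.118], [-1.0, 0.008, 0.01]]
```

Run:
```python
from h import *
y=-.141;Rg=frame([0,0,-1],[-np.sin(y),np.cos(y),0])
rows(np.array([.564,-.0421,.051]),Rg,n=5)
```

```text
[30.1, 1.2, -3.8] [0.26, 0.12, -0.09]
[30.2, 1.2, -3.7] [0.26, 0.12, -0.09]
[30.2, 1.3, -3.7] [0.26, 0.12, -0.09]
[30.2, 1.3, -3.6] [0.26, 0.12, -0.09]
[30.2, 1.3, -3.5] [0.26, 0.12, -0.09]
```

```bash
python3 -m inch '[[60,[20,4,-12],[0.7,0.3,-0.2]],[60,[30,2,-6],[0.6,0.3,-0.2]],[60,[30,0,0],[0,0,0]],[60,[20,0,0],[0,0,0]],[60,[0,0,0],[0,0,0]]]'
python3 - <<'E'
from h import *
y=-.141;Rg=frame([0,0,-1],[-np.sin(y),np.cos(y),0])
rows(np.array([.564,-.0421,.051]),Rg,n=2)
E
```

```text
time: 4.1
position: [0.5637, -0.039, 0.1014]
tool_rot: [0.048, 0.704, -0.048, 0.707]
ft_force: [0.1, -0.4, -0.5]
grip_width: 0.0599
[25.2, -1.5, 0.2] [0.16, 0.11, -0.0]
[25.2, -1.5, 0.3] [0.16, 0.11, -0.0]
```

```bash
python3 -m inch '[[60,[25,-2,0],[0.3,0.2,0]],[60,[25,-1,0],[0,0,0]],[30,[0,0,0],[0,0,0]],[0,[0,0,0],[0,0,0]],[0,[0,0,0],[0,0,0]],[0,[0,0,0],[0,0,0]]]' 25
python3 - <<'E'
from h import *
o=get_obs();print(o["position"],o["grip_width"],R.from_quat(o["tool_rot"]).as_matrix().round(3).tolist())
im=imaging.camera("wrist");cv2.imwrite("pics/w3.png",im[:,:,::-1])
E
```

```text
time: 4.85
position: [0.5685, -0.0415, 0.0576]
tool_rot: [0.048, 0.701, -0.05, 0.71]
ft_force: [0.2, -0.4, -0.7]
grip_width: 0.028
[ 0.56851187 -0.041522    0.05764642] 0.02796371781734159 [[0.013, 0.137, 0.99], [-0.003, 0.991, -0.137], [-1.0, -0.002, 0.013]]
```

```bash
python3 -m inch '[[45,[6,0,-4.5],[0,0.7,0]],[45,[1,0,-1],[0,0,0]],[0,[0,0,0],[0,0,0]],[0,[0,0,0],[0,0,0]],[0,[0,0,0],[0,0,0]],[0,[0,0,0],[0,0,0]]]' 25
python3 - <<'E'
from h import *
o=get_obs();print(o["position"],o["grip_width"],R.from_quat(o["tool_rot"]).as_matrix().round(3).tolist())
im=imaging.camera("wrist");cv2.imwrite("pics/w3.png",im[:,:,::-1])
E
```

```text
time: 5.65
position: [0.5627, -0.0408, 0.0502]
tool_rot: [0.048, 0.705, -0.049, 0.705]
ft_force: [-0.5, 0.4, 0.2]
grip_width: 0.0238
[ 0.56268935 -0.04075197  0.05022077] 0.02376423519630046 [[-0.0, 0.138, 0.99], [-0.001, 0.99, -0.138], [-1.0, -0.001, -0.0]]
```

View pics/w3.png

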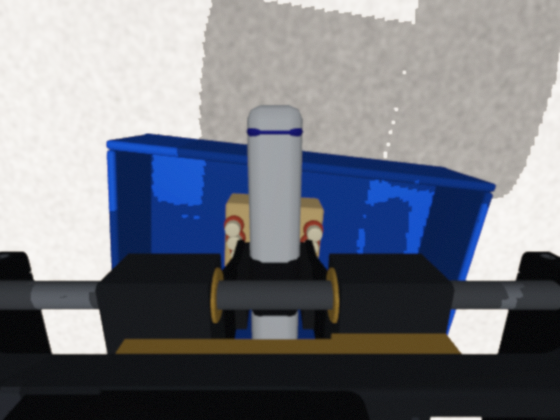

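The handpiece is gripped at 23.8 mm. Its tail shows at row 106, and the band's rear edge at about (275,260) and front edge at (275,316).

Run:
```python
from h import *
P=imaging.camera_params("wrist");o=get_obs();r=R.from_quat(o["tool_rot"]);p=o["position"]
for row in [106,131,260,316]: print(row,(r.inv().apply(onz(P,(275,row),.079)-p)*1e3).round(1),onz(P,(275,row),.079).round(4))
a=onz(P,(275,260),.079);b=onz(P,(275,131),.079);print(np.arctan2(*(a-b)[1::-1]))
```

```text
106 [-28.8  -1.3 -81.6] [ 0.4817 -0.0307  0.079 ]
131 [-28.8  -1.3 -71.7] [ 0.4915 -0.032   0.079 ]
260 [-28.8  -1.2 -13.2] [ 0.5495 -0.0401  0.079 ]
316 [-28.8  -1.2  17.2] [ 0.5796 -0.0443  0.079 ]
-0.13778631648185263
```

```bash
python3 - <<'E'
from h import *
a=cv2.imread("pics/top0.png")[210:290,365:425];b=cv2.imread("pics/side0.png")[290:370,315:395]
a=cv2.resize(a,None,fx=6.5,fy=6.5,interpolation=3);b=cv2.resize(b,None,fx=5,fy=5,interpolation=3)
c=np.zeros((520,800,3),np.uint8);c[:,:390]=a;c[:400,400:]=b;c=cv2.convertScaleAbs(c,alpha=1.7);cv2.imwrite("pics/cr.png",c)
E
python3 -m inch '[[0,[-30,0,0],[0,0,0]],[0,[-40,0,0],[0,0,0]],[0,[-40,0,0],[0,0,0]],[0,[-20,0,0],[0,0,0]]]'
```

```text
time: 6.2
position: [0.5604, -0.0401, 0.1806]
tool_rot: [0.049, 0.708, -0.049, 0.702]
ft_force: [0.2, -0.3, -1.0]
grip_width: 0.0239
```

View pics/cr.png

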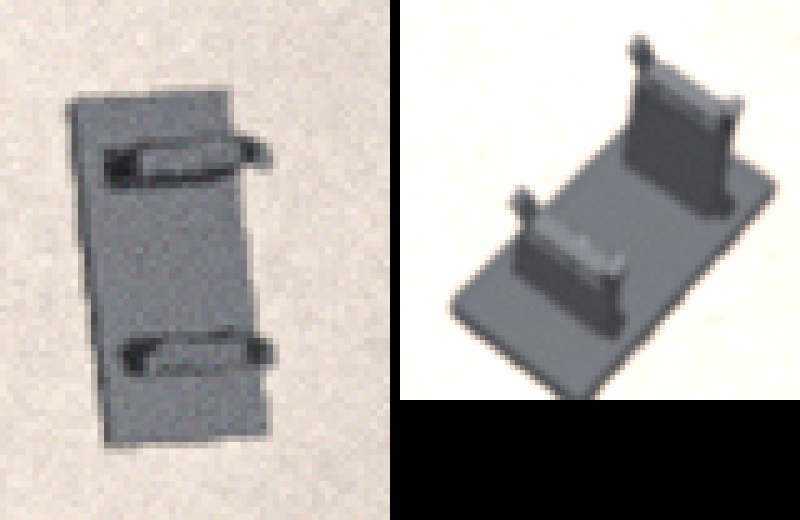

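The far fork is the taller one. In the left panel, the high seat centre is at about (190,160), the low seat centre at (195,355), and the plate corners are (72,102), (226,92), (268,432) and (106,443).

Run:
```python
from h import *
T=imaging.camera_params("top");S=imaging.camera_params("side")
c=lambda x,y:((x+.5)/6.5+365-.5,(y+.5)/6.5+210-.5)
s=lambda x,y:((x-400+.5)/5+315-.5,(y+.5)/5+290-.5)
cr=np.array([onz(T,c(*q),.012) for q in [(72,102),(226,92),(268,432),(106,443)]]);print(cr.mean(0),np.linalg.norm(np.diff(cr,axis=0),axis=1));d=cr[0]+cr[1]-cr[2]-cr[3];yaw=np.arctan2(d[1],d[0]);print("yaw",yaw)
sr=np.array([onz(S,s(*q),.012) for q in [(778,185),(452,305)]]);print("side far-right, near-left corners",sr, sr.mean(0))
hi=onz(T,c(190,160),.076);lo=onz(T,c(195,355),.048);d=hi-lo;print("forks",hi,lo,(hi+lo)/2,np.arctan2(d[1],d[0]),np.linalg.norm(d[:2]))
# model overlay
o=np.array([*cr.mean(0)[:2],.062]);sl=.34
X=np.array([np.cos(yaw)*np.cos(sl),np.sin(yaw)*np.cos(sl),np.sin(sl)]);Y=np.array([-np.sin(yaw),np.cos(yaw),0]);Z=np.cross(X,Y)
for x in (42,-42):
  for y in (19,-19):
    q=o+(X*x+Y*y+Z*15)*1e-3
    t=proj(T,q);u=proj(S,q);print(x,y,((t+.5-[365,210])*6.5).round(),((u+.5-[315,290])*5+[400,0]).round())
```

```text
[ 0.49315931 -0.31346327  0.012     ] [0.06709842 0.1461332  0.06916797]
yaw 0.09059213779309308
side far-right, near-left corners [[ 0.56994202 -0.34242475  0.012     ]
 [ 0.4167371  -0.2892689   0.012     ]] [ 0.49333956 -0.31584683  0.012     ]
forks [ 0.53002647 -0.30822512  0.076     ] [ 0.45252461 -0.31536919  0.048     ] [ 0.49127554 -0.31179715  0.062     ] 0.09191963609833886 0.07783042523923325
42 19 [158. 165.] [645.  52.]
42 -19 [251. 159.] [720. 100.]
-42 19 [163. 366.] [527. 205.]
-42 -19 [255. 359.] [602. 259.]
```

```bash
cat >> h.py <<'E'
def saddle(o=(.4925,-.313,.062),yaw=.09,sl=.34):
    X=np.array([np.cos(yaw)*np.cos(sl),np.sin(yaw)*np.cos(sl),np.sin(sl)]);Y=np.array([-np.sin(yaw),np.cos(yaw),0]);Z=np.cross(X,Y)
    return np.array(o),R.from_matrix(np.c_[X,Y,Z])
def park(lift,dx=0,**k):
    o,r=saddle(**k);M=r.as_matrix();Rg=frame(-M[:,2],M[:,1])
    return o+M[:,2]*lift+M[:,0]*dx-Rg.apply([-.0048,0,.0025]),Rg
E
python3 - <<'E'
from h import *
g,Rg=park(.09);print(g);rows(g,Rg)
E
```

```text
[ 0.46185455 -0.31576556  0.14148898]
[6.6, -47.8, -9.9] [-2.16, -3.31, 0.37]
[5.7, -47.4, -12.0] [-2.16, -3.31, 0.37]
[4.6, -46.9, -14.1] [-2.16, -3.31, 0.37]
[3.5, -46.4, -16.1] [-2.16, -3.31, 0.37]
[2.2, -45.8, -18.0] [-2.16, -3.31, 0.37]
[0.8, -45.1, -19.8] [-2.16, -3.31, 0.37]
```

```bash
python3 -m inch '[[0,[6,-48,-10],[-2.2,-3.3,0.4]],[0,[5,-47.5,-12],[-2.2,-3.3,0.4]],[0,[4.5,-47,-14],[-2.2,-3.3,0.4]],[0,[3.5,-46.5,-16],[-2.2,-3.3,0.4]],[0,[2,-46,-18],[-2.2,-3.3,0.4]],[0,[1,-45,-20],[-2.2,-3.3,0.4]],[0,[0,0,0],[0,0,0]],[0,[0,0,0],[0,0,0]]]'
python3 - <<'E'
from h import *
P=imaging.camera_params("wrist");im=imaging.camera("wrist");cv2.imwrite("pics/w4.png",im[:,:,::-1])
for t in ["cradle","saddle"]:
    for r in imaging.tip_of("wrist",t)[:2]: print(t,r["pixel"],r["confidence"],onz(P,r["pixel"],0 if t=="cradle" else .062).round(4))
g,Rg=park(.09);rows(g,Rg,n=1)
for q in [(75,35),(75,-35),(-75,35),(-75,-35)]:
    o,r=saddle();M=R.from_euler("z",.09).as_matrix();print(q,proj(P,np.array([o[0],o[1],.012])+M@np.array([*q,0])*1e-3).round())
o,r=saddle()
for x in (42,-42):
  for y in (19,-19): print(x,y,proj(P,o+r.apply([x,y,15])*1e-3).round())
E
```

```text
time: 7.2
position: [0.4821, -0.3181, 0.1557]
tool_rot: [-0.025, 0.589, 0.03, 0.807]
ft_force: [0.8, 0.4, -2.4]
grip_width: 0.0239
[7.6, 3.7, -24.3] [-0.5, -1.65, 0.56]
(75, 35) [313. 224.]
(75, -35) [249. 224.]
(-75, 35) [323.  80.]
(-75, -35) [239.  81.]
42 19 [305. 243.]
42 -19 [259. 243.]
-42 19 [307. 139.]
-42 -19 [257. 139.]
```

View pics/w4.png

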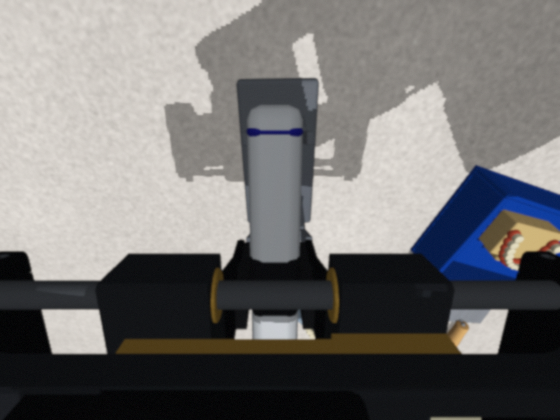

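The cradle's near corners show at (237,80) and (318,80), against a predicted (239,81) and (323,80). So x and yaw agree, and the cradle is about 2 mm further to −y.

```bash
sed -i 's/o=(.4925,-.313,.062)/o=(.4925,-.3147,.062)/' h.py; python3 -m inch '[[0,[3,4.5,-24],[-0.5,-1.6,0.5]],[0,[20,0,0],[0,0,0]],[0,[0,0,0],[0,0,0]],[0,[0,0,0],[0,0,0]]]'
python3 - <<'E'
from h import *
g,Rg=park(.03);rows(g,Rg,n=1);g,Rg=park(.0);rows(g,Rg,n=1)
E
```

```text
time: 7.85
position: [0.4808, -0.3041, 0.137]
tool_rot: [-0.023, 0.593, 0.029, 0.805]
ft_force: [0.1, 0.2, -1.7]
grip_width: 0.0242
[49.8, -11.5, -15.3] [-0.82, -2.23, 0.37]
[79.8, -11.3, -14.2] [-0.82, -2.23, 0.37]
```

```bash
python3 -m inch '[[0,[12,-8,-10],[-0.8,-2.2,0.4]],[0,[15,-3,-5],[0,0,0]],[0,[10,0,0],[0,0,0]],[0,[0,0,0],[0,0,0]],[0,[0,0,0],[0,0,0]]]'
python3 - <<'E'
from h import *
g,Rg=park(.03);rows(g,Rg,n=1);g,Rg=park(.0);rows(g,Rg,n=1)
E
```

```text
time: 8.48
position: [0.4964, -0.3112, 0.1073]
tool_rot: [-0.022, 0.594, 0.026, 0.804]
ft_force: [0.3, -0.5, -1.9]
grip_width: 0.024
[17.1, -3.4, -20.8] [-1.16, -2.43, 0.63]
[47.1, -3.0, -19.5] [-1.16, -2.43, 0.63]
```

```bash
python3 -m inch '[[0,[6,-2,-8],[-0.6,-1.2,0.3]],[0,[4,-1,-8],[-0.5,-1.2,0.3]],[0,[4,0,-4],[0,0,0]],[0,[0,0,0],[0,0,0]]]'
python3 - <<'E'
from h import *
g,Rg=park(.03);rows(g,Rg,n=1);g,Rg=park(.0);rows(g,Rg,n=1)
E
```

```text
time: 8.98
position: [0.4992, -0.3112, 0.1002]
tool_rot: [-0.022, 0.595, 0.025, 0.803]
ft_force: [-0.0, 0.1, -1.7]
grip_width: 0.0238
[9.5, -3.3, -21.3] [-1.17, -2.54, 0.68]
[39.4, -2.9, -20.0] [-1.17, -2.54, 0.68]
```

Run:
```python
from h import *
o=get_obs();print(o["q"].round(3),o["joint_torque"].round(1),o["ft_force"],o["moment"],o["joint_velocities"].round(3))
```

```text
[-0.872  0.596  1.817  0.431  0.59  -2.854] [ -0.  -40.4 -10.7   0.6  -0.4  -0. ] [-0.03370534  0.12941455 -1.65820537] [ 0.01469503  0.23253222 -0.02834659] [-0.    -0.007 -0.007  0.001 -0.003 -0.002]
```

Joint 6 has reached its range limit, so this grasp can't reach the parked pose. I'll lay the handpiece back on the rims and take it again with the tool half-turned.

Run:
```python
from h import *
y=-.138;Rg=frame([0,0,-1],[-np.sin(y),np.cos(y),0])
o=get_obs();p=o["position"]+[0,0,.06];rows(np.array([.5627,-.0407,.14]),Rg,start=p,n=8)
print((R.from_quat(o["tool_rot"]).inv().apply([0,0,20])))
```

```text
[5.2, 33.2, 9.1] [1.46, 2.11, -0.18]
[4.8, 33.5, 8.4] [1.46, 2.11, -0.18]
[4.4, 33.7, 7.7] [1.46, 2.11, -0.18]
[4.0, 33.9, 7.0] [1.46, 2.11, -0.18]
[3.7, 34.1, 6.3] [1.46, 2.11, -0.18]
[3.3, 34.2, 5.5] [1.46, 2.11, -0.18]
[3.0, 34.4, 4.8] [1.46, 2.11, -0.18]
[2.8, 34.5, 4.0] [1.46, 2.11, -0.18]
[-19.13199518  -0.09701991   5.82729333]
```

```bash
python3 -m inch '[[0,[-19,0,6],[1,0,0]],[0,[-19,5,6],[1,0,0]],[0,[-19,20,6],[1.3,2,-0.2]],[0,[5,33,8],[1.5,2.1,-0.2]],[0,[5,33,8],[1.5,2.1,-0.2]],[0,[4,34,7],[1.5,2.1,-0.2]],[0,[4,34,7],[1.5,2.1,-0.2]],[0,[4,34,6],[1.5,2.1,-0.2]],[0,[3,34,6],[1.5,2.1,-0.2]],[0,[3,30,5],[1.2,2.1,-0.2]],[0,[0,0,0],[0,0,0]],[0,[0,0,0],[0,0,0]]]'
python3 - <<'E'
from h import *
y=-.138;Rg=frame([0,0,-1],[-np.sin(y),np.cos(y),0])
rows(np.array([.5627,-.0407,.053]),Rg,n=2);print(get_obs()["q"].round(2))
E
```

```text
time: 10.48
position: [0.5688, -0.0523, 0.1449]
tool_rot: [0.066, 0.705, -0.062, 0.703]
ft_force: [-0.3, -0.6, -0.2]
grip_width: 0.0237
[46.0, 4.9, -3.9] [-1.23, -0.09, -0.17]
[46.0, 5.1, -3.9] [-1.23, -0.09, -0.17]
[-0.29  0.56  1.64  0.01  0.95 -1.68]
```

```bash
python3 -m inch '[[0,[20,7,-7],[-1.5,0,-0.2]],[0,[30,4,-4],[-1,0,-0.2]],[0,[22,0,-4],[0,0.3,0]],[0,[0,0,0],[0,0,0]],[0,[0,0,0],[0,0,0]]]'
python3 - <<'E'
from h import *
y=-.138;Rg=frame([0,0,-1],[-np.sin(y),np.cos(y),0])
rows(np.array([.5627,-.0407,.0505]),Rg,n=1)
E
```

```text
time: 11.1
position: [0.5553, -0.0445, 0.0735]
tool_rot: [0.05, 0.707, -0.051, 0.704]
ft_force: [0.2, -0.7, -1.0]
grip_width: 0.0234
[22.9, 4.8, 6.9] [-0.28, -0.22, 0.14]
```

```bash
python3 -m inch '[[0,[13,3,6],[-0.3,0,0]],[0,[8,1,3],[0,0,0]],[0,[3,0,0],[0,0,0]],[0,[0,0,0],[0,0,0]]]'
python3 - <<'E'
from h import *
o=get_obs();print(o["position"],R.from_quat(o["tool_rot"]).as_matrix().round(3).tolist())
E
```

```text
time: 11.6
position: [0.5675, -0.0428, 0.0502]
tool_rot: [0.047, 0.705, -0.05, 0.706]
ft_force: [-1.1, -0.5, 3.3]
grip_width: 0.0241
[ 0.56750955 -0.0427916   0.0502043 ] [[0.001, 0.137, 0.991], [-0.004, 0.991, -0.137], [-1.0, -0.003, 0.001]]
```

```bash
python3 -m inch '[[60,[0,0,0],[0,0,0]],[60,[0,0,0],[0,0,0]],[60,[-30,0,0],[0,0,0]],[60,[-40,0,0],[0,0,0]],[60,[-20,0,0],[5,0,0]],[60,[0,0,0],[10.7,0,0]],[60,[0,0,0],[10.7,0,0]],[60,[0,0,0],[10.7,0,0]],[60,[0,0,0],[10.7,0,0]],[60,[0,0,0],[10.7,0,0]],[60,[0,0,0],[10.7,0,0]],[60,[0,0,0],[10.7,0,0]]]'
python3 -m inch '[[60,[0,0,0],[10.7,0,0]],[60,[0,0,0],[10.7,0,0]],[60,[0,0,0],[10.7,0,0]],[60,[0,0,0],[10.7,0,0]],[60,[0,0,0],[10.7,0,0]],[60,[0,0,0],[10.7,0,0]],[60,[0,0,0],[10.7,0,0]],[60,[0,0,0],[10.7,0,0]]]'
python3 - <<'E'
from h import *
y=-.138;Rg=frame([0,0,-1],[np.sin(y),-np.cos(y),0]);o=get_obs();print(o["q"].round(2))
rows(np.array([.5695,-.0432,.0505]),Rg,n=1)
E
```

```text
time: 13.1
position: [0.568, -0.042, 0.1448]
tool_rot: [0.493, 0.504, -0.493, 0.509]
ft_force: [-0.4, -0.2, -0.7]
grip_width: 0.06
time: 14.1
position: [0.5675, -0.0415, 0.1455]
tool_rot: [0.709, 0.033, -0.704, 0.036]
ft_force: [0.3, 0.5, -0.7]
grip_width: 0.06
[-0.27  0.55  1.65 -0.    0.93  1.21]
[95.0, 1.5, -1.2] [13.52, -0.4, -0.22]
```

```bash
python3 -m inch '[[60,[10,1,-1],[8,-0.2,0]],[60,[15,1,-1],[6,-0.2,0]],[60,[15,0,0],[0,0,0]],[60,[0,0,0],[0,0,0]]]'
python3 - <<'E'
from h import *
y=-.138;Rg=frame([0,0,-1],[np.sin(y),-np.cos(y),0])
P=imaging.camera_params("wrist");im=imaging.camera("wrist");cv2.imwrite("pics/w5.png",im[:,:,::-1])
rows(np.array([.5695,-.0432,.0505]),Rg,n=1)
r=imaging.tip_of("wrist","handpiece");print([(a["pixel"],a["confidence"],onz(P,a["pixel"],.055).round(4)) for a in r[:2]])
r=imaging.tip_of("wrist","handpiece_nose");print([(a["pixel"],a["confidence"],onz(P,a["pixel"],.067).round(4)) for a in r[:2]])
E
```

```text
time: 14.6
position: [0.5699, -0.0435, 0.1049]
tool_rot: [0.706, -0.055, -0.704, -0.053]
ft_force: [-1.1, 0.7, 0.0]
grip_width: 0.06
[55.0, -0.5, 1.3] [-0.84, -0.21, -0.23]
[([276.9, 226.6], 0.55, array([ 0.5693, -0.047 ,  0.055 ]))]
[([272.9, 51.4], 0.69, array([ 0.6809, -0.0614,  0.067 ]))]
```

View pics/w5.png

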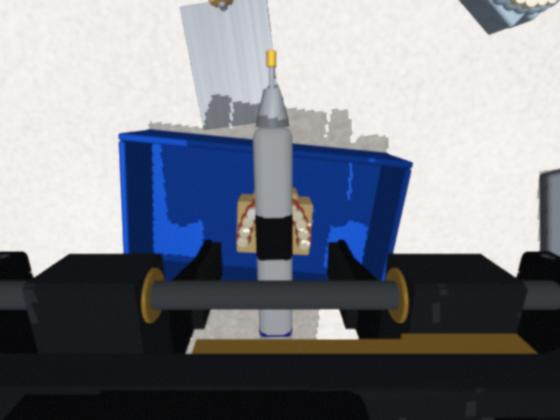

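The band is centred at about (274,236) and the bur tip is at (271,51). That puts the origin at x ≈ 0.569, as expected. The cast's front points away from the robot.

```bash
python3 -m inch '[[60,[20,-0.5,1],[-1,-0.2,-0.2]],[60,[22,0,1],[0,0,0]],[60,[12,0,1],[0,0,0]],[60,[4,0,0],[0,0,0]],[45,[0,0,0],[0,0,0]]]'
python3 - <<'E'
from h import *
y=-.138;Rg=frame([0,0,-1],[np.sin(y),-np.cos(y),0])
rows(np.array([.5695,-.0432,.0505]),Rg,n=1)
E
```

```text
time: 15.38
position: [0.5718, -0.0437, 0.0504]
tool_rot: [0.709, -0.048, -0.702, -0.046]
ft_force: [0.0, -0.4, 0.6]
grip_width: 0.0556
[-0.1, -0.2, 2.4] [0.3, -0.6, -0.1]
```

```bash
python3 -m inch '[[40,[0,0,2],[0.3,-0.6,0]],[0,[0,0,0],[0,0,0]],[0,[0,0,0],[0,0,0]],[0,[0,0,0],[0,0,0]],[0,[0,0,0],[0,0,0]]]' 25
python3 - <<'E'
from h import *
P=imaging.camera_params("wrist");im=imaging.camera("wrist");cv2.imwrite("pics/w6.png",im[:,:,::-1])
o=get_obs();r=R.from_quat(o["tool_rot"]);p=o["position"];print(p,r.as_matrix().round(3).tolist(),o["grip_width"])
q=imaging.tip_of("wrist","handpiece_nose");print([(a["pixel"],a["confidence"],(r.inv().apply(onz(P,a["pixel"],.067)-p)*1e3).round(1)) for a in q[:2]])
m=imaging.cut_out("wrist","handpiece")[0]["pixels"];v=np.nonzero(m.any(1))[0][0];u=np.nonzero(m[v])[0].mean();print("top",u,v,(r.inv().apply(onz(P,(u,v),.067)-p)*1e3).round(1))
s=im.astype(int).sum(2)[:,268:282].mean(1);print([(i,int(s[i])) for i in range(100,290,4)])
for row in (200,210,220,230,240,250): print(row,(r.inv().apply(onz(P,(275,row),.079)-p)*1e3).round(1))
E
```

```text
time: 16.0
position: [0.5709, -0.0437, 0.0521]
tool_rot: [0.706, -0.05, -0.705, -0.048]
ft_force: [-0.2, -0.7, -0.7]
grip_width: 0.0237
[ 0.57094641 -0.04368208  0.05205315] [[0.002, -0.138, -0.99], [-0.003, -0.99, 0.138], [-1.0, 0.002, -0.003]] 0.023715896683867428
[([275.3, 29.8], 0.75, array([ -14.7,    1.9, -111.6]))]Traceback (most recent call last):
  File "<stdin>", line 5, in <module>
IndexError: list index out of range
```

```bash
cat >> h.py <<'E'
def park(lift,dx=0,**k):
    o,r=saddle(**k);M=r.as_matrix();Rg=frame(-M[:,2],-M[:,1])
    return o+M[:,2]*lift+M[:,0]*dx-Rg.apply([-.003,0,.0014]),Rg
E
python3 -m inch '[[0,[-30,0,0],[0,0,0]],[0,[-40,0,0],[0,0,0]],[0,[-40,0,0],[0,0,0]],[0,[-15,0,0],[0,0,0]]]'
python3 - <<'E'
from h import *
g,Rg=park(.08);print(g);rows(g,Rg,n=8)
E
```

```text
time: 16.65
position: [0.5685, -0.0429, 0.1773]
tool_rot: [-0.703, 0.049, 0.707, 0.049]
ft_force: [0.7, -1.1, -1.9]
grip_width: 0.0237
[ 0.46823994 -0.31688932  0.13505899]
[5.4, 35.6, 7.7] [-1.62, 2.46, -0.28]
[4.8, 35.4, 8.9] [-1.62, 2.46, -0.28]
[4.2, 35.2, 10.1] [-1.62, 2.46, -0.28]
[3.6, 34.9, 11.2] [-1.62, 2.46, -0.28]
[2.9, 34.6, 12.4] [-1.62, 2.46, -0.28]
[2.2, 34.2, 13.4] [-1.62, 2.46, -0.28]
[1.4, 33.9, 14.5] [-1.62, 2.46, -0.28]
[0.6, 33.4, 15.5] [-1.62, 2.46, -0.28]
```

```bash
python3 -m inch '[[0,[5,36,8],[-1.6,2.5,-0.3]],[0,[5,35,9],[-1.6,2.5,-0.3]],[0,[4,35,10],[-1.6,2.5,-0.3]],[0,[3.5,35,11],[-1.6,2.5,-0.3]],[0,[3,34.5,12.5],[-1.6,2.5,-0.3]],[0,[2,34,13.5],[-1.6,2.5,-0.3]],[0,[1,34,14.5],[-1.6,2.5,-0.3]],[0,[0,26,15],[-1.6,2.5,-0.3]],[0,[0,0,0],[0,0,0]],[0,[0,0,0],[0,0,0]]]'
python3 - <<'E'
from h import *
g,Rg=park(.08);rows(g,Rg,n=1);print(get_obs()["q"].round(2))
E
```

```text
time: 17.9
position: [0.4623, -0.3133, 0.1275]
tool_rot: [0.818, 0.042, -0.574, 0.024]
ft_force: [0.7, -0.1, -0.2]
grip_width: 0.0241
[-5.3, 4.1, -7.8] [0.15, -0.45, 0.65]
[-0.97  0.53  1.88  0.54  0.64  0.09]
```

```bash
python3 -m inch '[[0,[10,4,-7],[0,-0.4,0.6]],[0,[15,1,-2],[0,0,0.2]],[0,[15,0,0],[0,0,0]],[0,[8,0,0],[0,0,0]],[0,[0,0,0],[0,0,0]]]'
python3 - <<'E'
from h import *
g,Rg=park(.025);rows(g,Rg,n=1)
im=imaging.camera("side");c1=cv2.resize(im[260:380,290:410,::-1],(480,480),interpolation=3)
P=imaging.camera_params("wrist");w=imaging.camera("wrist");c2=w[:,100:420,::-1]
c=np.zeros((480,800,3),np.uint8);c[:,:480]=c1;c[:420,480:]=c2;cv2.imwrite("pics/p1.png",c)
o,r=saddle()
for x in (42,-42):
  for y in (19,-19): print(x,y,(proj(P,o+r.apply([x,y,15])*1e-3)-[100,0]+[480,0]).round())
M=R.from_euler("z",.09)
for q in [(75,35),(75,-35)]: print(q,(proj(P,np.array([o[0],o[1],.012])+M.apply([*q,0])*1e-3)+[380,0]).round())
E
```

```text
time: 18.52
position: [0.4909, -0.3117, 0.0815]
tool_rot: [0.815, 0.039, -0.577, 0.029]
ft_force: [0.1, 0.1, -0.6]
grip_width: 0.024
[-3.2, 3.1, 3.9] [0.47, 0.06, 0.03]
42 19 [623. 191.]
42 -19 [693. 192.]
-42 19 [626. 322.]
-42 -19 [687. 323.]
(75, 35) [613. 150.]
(75, -35) [700. 151.]
```

View pics/p1.png

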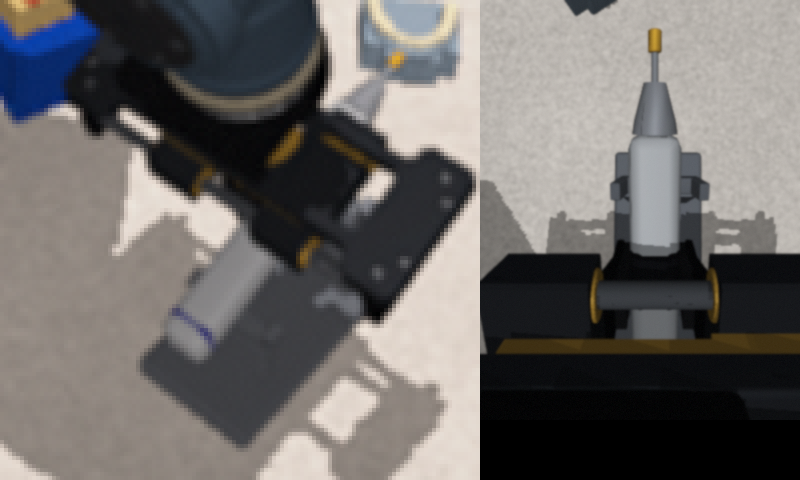

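The fork horns show at x = 623 and 694 in the wrist panel, against a predicted 623 and 693. The handpiece (centre 655) should shift about 2 mm in +tool y and then go down.

```bash
python3 -m inch '[[0,[6,2,4],[0.4,0,0]],[0,[8,0,0.5],[0,0,0]],[0,[4,0,0],[0,0,0]],[0,[0,0,0],[0,0,0]]]'
python3 - <<'E'
from h import *
g,Rg=park(.0);rows(g,Rg,n=1)
E
```

```text
time: 19.12
position: [0.4927, -0.3154, 0.0634]
tool_rot: [0.816, 0.036, -0.576, 0.027]
ft_force: [-0.3, -0.2, -1.7]
grip_width: 0.0239
[4.3, -0.7, -0.8] [-0.02, -0.03, -0.15]
```

```bash
python3 -m inch '[[0,[3,0,-1],[0,0,0]],[0,[2,0,0],[0,0,0]],[0,[0,0,0],[0,0,0]]]'
python3 - <<'E'
from h import *
g,Rg=park(.0);rows(g,Rg,n=1)
E
```

```text
time: 19.5
position: [0.4955, -0.3154, 0.0599]
tool_rot: [0.816, 0.035, -0.576, 0.027]
ft_force: [-0.6, 1.3, -1.1]
grip_width: 0.0239
[0.0, -1.0, 0.6] [0.01, -0.08, -0.2]
```

```bash
python3 -m inch '[[0,[2,-0.5,0.5],[0,0,0]],[0,[1,0,0],[0,0,0]]]'
python3 - <<'E'
from h import *
g,Rg=park(.0);rows(g,Rg,n=1)
E
```

```text
time: 19.75
position: [0.4956, -0.3154, 0.0597]
tool_rot: [0.817, 0.035, -0.575, 0.028]
ft_force: [-4.3, 1.5, 3.6]
grip_width: 0.0236
[-0.2, -1.0, 0.7] [0.08, -0.19, -0.33]
```

```bash
python3 -m inch '[[45,[0,0,0],[0,0,0]],[45,[0,0,0],[0,0,0]],[60,[0,0,0],[0,0,0]],[60,[-25,0,0],[0,0,0]],[60,[-40,0,0],[0,0,0]],[60,[-40,0,0],[0,0,0]],[75,[-40,0,0],[0,0,0]],[80,[0,0,0],[0,0,0]]]'
python3 - <<'E'
from h import *
P=imaging.camera_params("wrist");w=imaging.camera("wrist");cv2.imwrite("pics/p2.png",w[:,:,::-1])
o,r=saddle()
for n,q in dict(nose=(113,0,12),b1=(20,0,24),b0=(-20,0,24),tail=(-85,0,12),hiL=(42,19,15),hiR=(42,-19,15),loL=(-42,19,15),loR=(-42,-19,15)).items(): print(n,proj(P,o+r.apply(q)*1e-3).round())
for t in ("handpiece_nose","handpiece","saddle"): print(t,[(a["pixel"],a["confidence"]) for a in imaging.tip_of("wrist",t)[:2]])
print(get_obs()["position"])
E
```

```text
time: 20.75
position: [0.4467, -0.3195, 0.1987]
tool_rot: [0.817, 0.035, -0.576, 0.028]
ft_force: [-0.2, -1.2, -0.4]
grip_width: 0.0727
nose [271.  74.]
b1 [271. 181.]
b0 [271. 222.]
tail [272. 277.]
hiL [251. 156.]
hiR [292. 156.]
loL [252. 240.]
loR [290. 240.]
handpiece_nose [([275.6, 74.7], 0.76), ([272.0, 200.5], 0.28)]
handpiece [([275.1, 197.1], 0.9)]
saddle []
[ 0.44590473 -0.31709322  0.19472254]
```

View pics/p2.png

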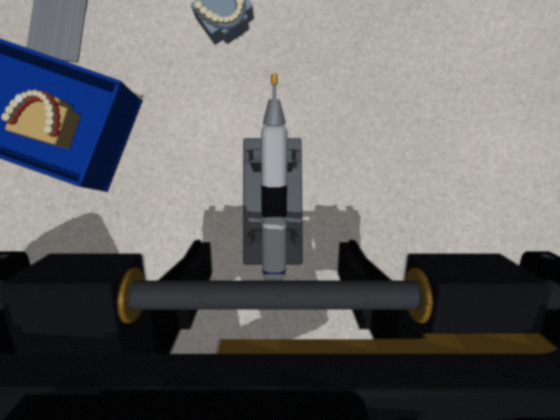

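The handpiece now rests in both forks. The bur tip at (274,75) agrees with the prediction (271,74). The band centre at row 201 is also where it should be. Next come the cast and the lens.

Run:
```python
from h import *
res={}
T={c:imaging.camera_params(c) for c in("top","side")}
for c in ("top","side"):
    im=imaging.camera(c);cv2.imwrite(f"pics/{c}1.png",im[:,:,::-1])
    for t in ("cast","cast_front","lens","camera_stand"):
        for a in imaging.tip_of(c,t)[:2]: print(c,t,np.round(a["pixel"],1),round(a["confidence"],2)); 
        for a in imaging.cut_out(c,t)[:2]:
            v,u=np.nonzero(a["pixels"]);print("   mask",round(a["confidence"],2),len(u),round(u.mean(),1),round(v.mean(),1),np.round(a["box"],1)); 
im=cv2.imread("pics/top1.png");a=cv2.resize(im[195:245,260:335],(600,400),interpolation=3)
b=cv2.resize(cv2.imread("pics/side1.png")[75:195,225:305],(400,600),interpolation=3)
d=cv2.resize(im[100:190,140:212],(400,500),interpolation=3)
c=np.zeros((600,800,3),np.uint8);c[:,:400]=b;c[:333,400:]=cv2.resize(a[:,100:500],(400,333));c[333:,400:]=cv2.resize(d,(214,267))[:, :214].repeat(2,1)[:, :400] if 0 else 0
cv2.imwrite("pics/cc.png",c);cv2.imwrite("pics/cast.png",cv2.convertScaleAbs(a,alpha=1.4))
e=np.zeros((600,800,3),np.uint8);e[:,:400]=b;e[:500,400:]=d;cv2.imwrite("pics/lens.png",cv2.convertScaleAbs(e,alpha=1.3))
```

```text
top cast [293.1 227. ] 0.85
top cast [128.5 265.4] 0.6
   mask 0.59 415 293.7 223.5 [296.  222.9  26.7  19.1]
   mask 0.47 374 177.5 275.8 [176.4 277.7  22.1  21.4]
top cast_front [298.3 213.1] 0.96
   mask 0.93 385 293.7 223.6 [295.4 224.1  22.2  20.5]
top lens [176.8 164.9] 0.83
   mask 0.92 747 167.7 149.5 [168.  150.1  28.8  37.3]
   mask 0.6 2132 174.4 151.0 [178.2 146.3  60.2  74.4]
   mask 0.38 348 177.9 275.4 [178.4 275.1  22.6  17.5]
side cast [293.8 258.4] 0.71
   mask 0.6 255 290.4 256.8 [291.4 254.1  15.9  23. ]
side cast_front [306.2 250.1] 0.6
   mask 0.46 234 290.1 255.7 [291.9 255.7  12.9  27.2]
side lens [254.9 127.6] 0.53
side lens [308.  246.2] 0.19
   mask 0.53 39 265.8 126.4 [263.9 129.4   6.5  12.9]
   mask 0.57 153 267.4 136.7 [266.  137.8   9.3  27.3]
```

View pics/lens.png

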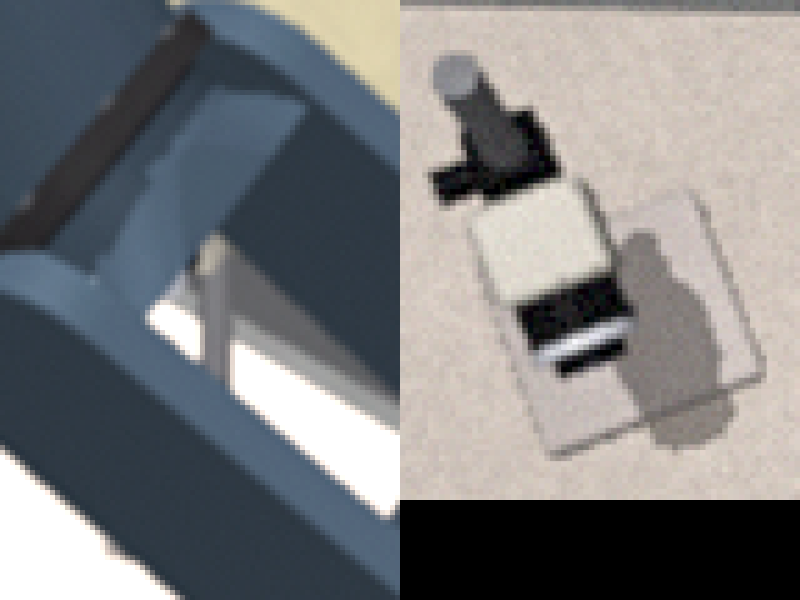

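Run:
```python
from h import *
T=imaging.camera_params("top");S=imaging.camera_params("side")
c=lambda x,y:((x-400+.5)/5.556+140-.5,(y+.5)/5.556+100-.5)
def yaw(a,b,z):
    a=onz(T,c(*a),z);b=onz(T,c(*b),z);d=a-b;return np.arctan2(d[1],d[0])-np.pi/2
print("yaws",yaw((537,358),(630,325),.25),yaw((510,305),(612,270),.27),yaw((472,222),(580,180),.28),yaw((555,455),(765,375),.014))
L,res=tri([ray(T,(176.0,163)),ray(S,(255.4,128.5))]);print(L,res)
for px in ((173.4,165.2),(176.8,164.9),c(585,343)): print(px,tri([ray(T,px),ray(S,(255.7,129.4))]), tri([ray(T,px),ray(S,(254.9,127.6))])[0])
o=onz(T,(293.1,227),.005);f=onz(T,(298.3,213.1),.027);print("cast",o,f,np.arctan2(*(f-o)[1::-1]),np.linalg.norm((f-o)[:2]))
W=imaging.camera_params("wrist");ob=get_obs();rt=R.from_quat(ob["tool_rot"])
ct=rt.inv().apply(W["xyz"]-ob["position"]);Rc=rt.inv()*R.from_quat(W["rotation"]);print("cam in tool",ct,Rc.as_matrix().round(3).tolist())
L=np.array([.667,.252,.234]);X=np.array([np.cos(.35),np.sin(.35),0]);Y=np.array([-np.sin(.35),np.cos(.35),0])
for e in (.9,.7,.5):
    Rg=frame(X*np.cos(e)-np.array([0,0,np.sin(e)]),-Y)
    # place so that lens is at pixel (278,120) at dist .33
    K=W["camera_matrix"];d=np.linalg.solve(K,[278,120,1]);d/=np.linalg.norm(d)
    cp=L-(Rg*Rc).apply(d)*.33;print(e,"TCP",(cp-Rg.apply(ct)).round(3),"cam",cp.round(3),"ray el",np.arcsin((Rg*Rc).apply(d)[2]))
```

```text
yaws 0.38388580657794935 0.3745699742374502 0.42040410037163856 0.4051897990430495
[0.66753241 0.24732259 0.23912539] [np.float64(2.0203015983053154), np.float64(2.0203015983051342)]
(173.4, 165.2) (array([0.66685152, 0.25197873, 0.23407091]), [np.float64(6.191268954867181), np.float64(6.1912689548674065)]) [0.66426516 0.25081387 0.24119676]
(176.8, 164.9) (array([0.66440582, 0.24449713, 0.23823223]), [np.float64(3.515322385990926), np.float64(3.515322385990953)]) [0.66184297 0.24337748 0.2453006 ]
(172.8873290136789, 161.32505399568035) (array([0.67470955, 0.25658986, 0.23006865]), [np.float64(2.800288841231975), np.float64(2.8002888412316533)]) [0.67204194 0.25537353 0.23729204]
cast [ 0.55340676 -0.04181554  0.005     ] [ 0.58960656 -0.05483952  0.027     ] -0.3453610330259159 0.038471414896196224
cam in tool [-0.16200516  0.00123119 -0.07792121] [[-0.001, -0.287, 0.958], [1.0, -0.0, 0.001], [0.0, 0.958, 0.287]]
0.9 TCP [0.515 0.202 0.322] cam [0.478 0.187 0.497] ray el -0.9218727359716911
0.7 TCP [0.502 0.197 0.288] cam [0.433 0.171 0.452] ray el -0.7219051206184862
0.5 TCP [0.495 0.195 0.252] cam [0.397 0.158 0.399] ray el -0.5219276968672738
```

Run:
```python
from h import *
X=np.array([np.cos(.39),np.sin(.39),0]);Y=np.array([-np.sin(.39),np.cos(.39),0]);e=.5
rows(np.array([.493,.187,.255]),frame(X*np.cos(e)-np.array([0,0,np.sin(e)]),-Y),n=12)
```

```text
[-2.1, -41.6, -8.9] [-1.11, 3.46, -0.95]
[-0.8, -41.4, -9.8] [-1.11, 3.46, -0.95]
[0.5, -41.2, -10.6] [-1.11, 3.46, -0.95]
[1.8, -41.0, -11.3] [-1.11, 3.46, -0.95]
[3.2, -40.7, -12.0] [-1.11, 3.46, -0.95]
[4.6, -40.4, -12.5] [-1.11, 3.46, -0.95]
[6.1, -40.1, -13.0] [-1.11, 3.46, -0.95]
[7.5, -39.7, -13.3] [-1.11, 3.46, -0.95]
[9.0, -39.3, -13.6] [-1.11, 3.46, -0.95]
[10.5, -38.9, -13.8] [-1.11, 3.46, -0.95]
[11.9, -38.4, -13.9] [-1.11, 3.46, -0.95]
[13.4, -37.9, -13.8] [-1.11, 3.46, -0.95]
```

```bash
python3 -m inch '[[80,[-2,-41,-9],[-1.1,3.5,-1]],[80,[-1,-41,-10],[-1.1,3.5,-1]],[80,[0,-41,-10.5],[-1.1,3.5,-1]],[80,[2,-41,-11],[-1.1,3.5,-1]],[80,[3,-41,-12],[-1.1,3.5,-1]],[80,[4.5,-40,-12.5],[-1.1,3.5,-1]],[80,[6,-40,-13],[-1.1,3.5,-1]],[80,[7.5,-40,-13],[-1.1,3.5,-1]],[80,[9,-39,-13.5],[-1.1,3.5,-1]],[80,[10,-39,-14],[-1.1,3.5,-1]],[80,[12,-35,-14],[-1.1,3.5,-1]],[80,[12,-20,-14],[-1.1,3.5,-1]]]'
python3 -m inch '[[80,[0,0,0],[0,0,0]],[80,[0,0,0],[0,0,0]]]'
python3 - <<'E'
from h import *
P=imaging.camera_params("wrist");w=imaging.camera("wrist");cv2.imwrite("pics/l1.png",w[:,:,::-1]);np.save("Pl1.npy",P)
print(get_obs()["q"].round(2),P["xyz"],proj(P,[.667,.25,.236]))
for t in ("lens","camera_stand"):
  for a in imaging.tip_of("wrist",t)[:2]: print(t,np.round(a["pixel"],1),round(a["confidence"],2))
a=imaging.cut_out("wrist","lens");print([(x["confidence"],np.round(x["box"],1)) for x in a[:2]])
E
```

```text
time: 23.35
position: [0.5064, 0.173, 0.2664]
tool_rot: [0.954, 0.19, -0.227, 0.051]
ft_force: [0.4, 0.2, -0.0]
grip_width: 0.08
time: 23.6
position: [0.5061, 0.1741, 0.2657]
tool_rot: [0.953, 0.191, -0.228, 0.051]
ft_force: [0.4, 0.5, -0.2]
grip_width: 0.0804
[-0.17  0.41  2.44  2.47  0.86 -1.38] [0.40473528 0.13203489 0.40890606] [265.5588803  135.97104187]
lens [264.6 140.7] 0.68
[(0.77, array([263.8, 115.3,  46.5,  78.4]))]
```

Run:
```python
import cv2,numpy as np
w=cv2.imread("pics/l1.png")[70:190,195:355];w=cv2.resize(w,(800,600),interpolation=cv2.INTER_CUBIC);cv2.imwrite("pics/l1c.png",w)
```

```text
(no output)
```

View pics/l1c.png

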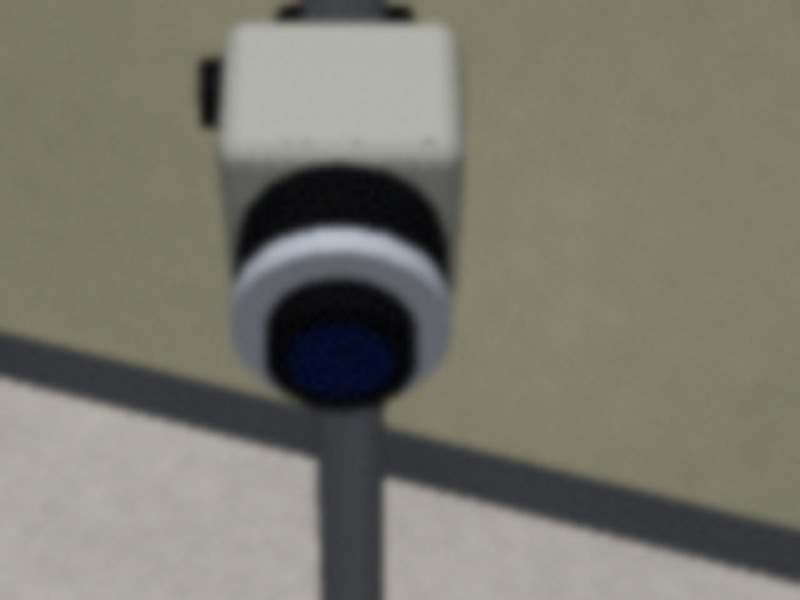

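The crop shows the blue glass as an ellipse about 110×78, centred at (342,360), which is image pixel (263.4,142). Aspect gives about 0.78 rad off-axis. I'll fit it as a 3D disc.

```bash
cat > fit.py <<'E'
from h import *
from scipy.optimize import least_squares
P=np.load("Pl1.npy",allow_pickle=True).item()
im=cv2.imread("pics/l1.png").astype(float);k=8
c=cv2.resize(im[125:160,240:290],None,fx=k,fy=k,interpolation=3)
s=cv2.GaussianBlur(c[...,0]-c[...,2],(0,0),4);m=(s>s.max()*.5).astype(np.uint8)
C=max(cv2.findContours(m,cv2.RETR_EXTERNAL,cv2.CHAIN_APPROX_NONE)[0],key=len)[:,0]
print(s.max(),cv2.fitEllipse(C))
pts=(C+.5)/k-.5+[240,125]
e=cv2.fitEllipse(pts.astype(np.float32));print("ell",e)
t=np.linspace(0,2*np.pi,60,endpoint=False)
def circ(v):
    n,ti=v[3],v[4];X=np.array([np.cos(n)*np.cos(ti),np.sin(n)*np.cos(ti),np.sin(ti)]);Y=np.array([-np.sin(n),np.cos(n),0]);Z=np.cross(X,Y)
    return np.array([proj(P,v[:3]+.011*(np.cos(a)*Y+np.sin(a)*Z)) for a in t])
from scipy.spatial import cKDTree
tr=cKDTree(pts)
T=imaging.camera_params("top");S=imaging.camera_params("side")
def f(v):
    q=circ(v);d=tr.query(q)[0]
    return np.r_[d*3,(proj(S,v[:3])-[255.4,128.5])/1.5,(v[3]-.39)/.05]
for t0 in (.2,.3,.42):
    r=least_squares(f,[.667,.25,.236,.39,t0],x_scale=[.01,.01,.01,.1,.1],diff_step=1e-3);print(r.x.round(4),r.cost.round(3),proj(S,r.x[:3]),proj(T,r.x[:3]),"yaw from column", np.arctan2(0,1))
E
python3 fit.py
```

```text
33.56871377877993 ((184.74334716796875, 137.2461395263672), (116.11095428466797, 168.5092010498047), 91.80517578125)
ell ((262.6554260253906, 141.71826171875), (14.513869285583496, 21.063650131225586), 91.80517578125)
[0.6686 0.2542 0.2268 0.4098 0.2349] 9.161 [253.62344043 131.53603388] [174.70157073 163.25652516] yaw from column 0.0
[0.6697 0.2547 0.226  0.4008 0.2235] 10.505 [253.82255667 131.58807467] [174.5763312  162.89254414] yaw from column 0.0
[0.7008 0.2683 0.213  0.3186 1.0293] 321.679 [259.36906874 130.60755962] [170.8922271  151.96814564] yaw from column 0.0
```

Run:
```python
from h import *
P=np.load("Pl1.npy",allow_pickle=True).item();T=imaging.camera_params("top");S=imaging.camera_params("side")
c=lambda x,y:((x-400+.5)/5.556+140-.5,(y+.5)/5.556+100-.5)
w=lambda x,y:((x+.5)/5+195-.5,(y+.5)/5+70-.5)
print("lens wrist+side",tri([ray(P,(262.9,141.9)),ray(S,(255.6,128.8))]))
print("lens all",tri([ray(P,(262.9,141.9)),ray(S,(255.6,128.8)),ray(T,(175,164.5))]))
pts={}
for n,a,b in (("rl",(472,222),(235,24)),("rr",(580,180),(455,24)),("fl",(510,305),(222,156)),("fr",(612,270),(460,156))):
    pts[n],r=tri([ray(T,c(*a)),ray(P,w(*b))]);print(n,pts[n].round(4),np.round(r,1))
r=(pts["rl"]+pts["rr"])/2;f=(pts["fl"]+pts["fr"])/2;d=r-f;print("axis yaw",np.arctan2(d[1],d[0]),"tilt",np.arcsin(d[2]/np.linalg.norm(d)),np.linalg.norm(d))
for a in ("r","f"):
    d=pts[a+"l"]-pts[a+"r"];print(d, np.arctan2(d[1],d[0])-np.pi/2)
col=onz(T,c(455,75),.35);print("column top",col,"yaw lens->col",np.arctan2(*(col-[.667,.252,.35])[1::-1]))
L=np.array([.668,.2525,.230]);d=L-P["xyz"];D=P["camera_matrix"][0,0];
z=R.from_quat(P["rotation"]).inv().apply(d)[2];print("depth",z,"dia px for 22mm",D*.022/z,"el",np.arcsin(d[2]/np.linalg.norm(d)))
```

```text
lens wrist+side (array([0.67684088, 0.25737288, 0.22659019]), [np.float64(4.450889464696149), np.float64(4.4508894646961386)])
lens all (array([0.66695351, 0.25114777, 0.23262827]), [np.float64(3.8626284582920483), np.float64(6.634098538505544), np.float64(3.1376004322117637)])
rl [0.7104 0.2978 0.2768] [0.4 0.4]
rr [0.7299 0.254  0.277 ] [0.3 0.3]
fl [0.6784 0.2841 0.263 ] [0.8 0.8]
fr [0.695  0.2398 0.2646] [1.3 1.3]
axis yaw 0.39527875425372494 tilt 0.3477646932351791 0.03852644184904069
[-0.01947899  0.04386161 -0.00016353] 0.4179375599377191
[-0.01663424  0.04424297 -0.00162237] 0.3596250292658496
column top [0.74633006 0.28950334 0.35      ] yaw lens->col 0.4416114974843071
depth 0.3327680445444492 dia px for 22mm 20.728085678973027 el -0.5535109843909257
```

Run:
```python
from h import *
y=.39;RA=frame([0,0,-1],[np.sin(y),-np.cos(y),0]);A=np.array([.53,.06,.24])
rows(A,RA,n=7)
y=-.3;RB=frame([0,0,-1],[-np.sin(y),np.cos(y),0]);print((RA.inv()*RB).as_rotvec(True))
```

```text
[-1.0, 16.2, 4.9] [0.09, -9.01, -0.05]
[-0.3, 16.2, 5.0] [0.09, -9.01, -0.05]
[0.5, 16.2, 4.9] [0.09, -9.01, -0.05]
[1.2, 16.2, 4.8] [0.09, -9.01, -0.05]
[2.0, 16.2, 4.5] [0.09, -9.01, -0.05]
[2.6, 16.2, 4.1] [0.09, -9.01, -0.05]
[3.2, 16.3, 3.6] [0.09, -9.01, -0.05]
[-140.46591214    0.            0.        ]
```

```bash
python3 -m inch '[[80,[-1,16,5],[0,-9,0]],[80,[0,16,5],[0,-9,0]],[80,[0.5,16,5],[0,-9,0]],[80,[1,16,5],[0,-9,0]],[80,[2,16,4.5],[0,-9,0]],[80,[2.5,16,4],[0,-9,0]],[80,[3,16,3.5],[0,-9,0]],[80,[0,0,0],[0,0,0]]]'
python3 - <<'E'
from h import *
y=.39;RA=frame([0,0,-1],[np.sin(y),-np.cos(y),0]);A=np.array([.53,.06,.24]);print(get_obs()["q"].round(2))
rows(A,RA,n=1)
y=-.3;RB=frame([0,0,-1],[-np.sin(y),np.cos(y),0]);print((R.from_quat(get_obs()["tool_rot"]).inv()*RB).as_rotvec(True))
E
```

```text
time: 24.8
position: [0.5152, 0.1489, 0.2402]
tool_rot: [0.822, 0.23, -0.514, 0.087]
ft_force: [0.2, 0.8, 0.1]
grip_width: 0.08
[-0.13  0.27  1.97  0.59  0.64  0.54]
[-20.2, 85.0, 22.0] [4.33, -27.03, 6.62]
[-132.75222782  -19.5849299   -29.5552631 ]
```

```bash
python3 -m inch '[[80,[-5,28,7],[1.5,-9,2]],[80,[-5,28,7],[1.5,-9,2]],[80,[-3,28,7],[1,-9,2]],[80,[0,30,5],[-8,0,0]],[80,[0,30,0],[-10.7,0,0]],[80,[0,20,0],[-10.7,0,0]],[80,[0,0,0],[-10.7,0,0]],[80,[0,0,0],[-10.7,0,0]],[80,[0,0,0],[-10.7,0,0]],[80,[0,0,0],[-10.7,0,0]],[80,[0,0,0],[-10.7,0,0]],[80,[0,0,0],[-10.7,0,0]]]'
python3 - <<'E'
from h import *
print(get_obs()["q"].round(2))
y=-.3;RB=frame([0,0,-1],[-np.sin(y),np.cos(y),0]);rows(np.array([.575,-.047,.17]),RB)
E
```

```text
time: 26.3
position: [0.5441, 0.0021, 0.2257]
tool_rot: [0.382, 0.626, -0.356, 0.58]
ft_force: [0.3, -0.1, -0.1]
grip_width: 0.08
[-0.23  0.43  1.61  0.06  1.16 -0.73]
[10.2, 1.1, 12.4] [-9.15, -0.82, -0.31]
[10.4, -0.8, 12.2] [-9.15, -0.82, -0.31]
[10.6, -2.7, 11.8] [-9.15, -0.82, -0.31]
[10.8, -4.5, 11.1] [-9.15, -0.82, -0.31]
[11.0, -6.1, 10.1] [-9.15, -0.82, -0.31]
```

```bash
python3 -m inch '[[80,[10,1,12.5],[-9.2,-0.8,-0.3]],[80,[10.5,-1,12],[-9.2,-0.8,-0.3]],[80,[10.5,-2.5,12],[-9.2,-0.8,-0.3]],[80,[11,-4.5,11],[-9.2,-0.8,-0.3]],[80,[11,-6,8],[-7,-0.8,-0.3]],[80,[0,0,0],[0,0,0]],[80,[0,0,0],[0,0,0]]]'
python3 - <<'E'
from h import *
P=imaging.camera_params("wrist");w=imaging.camera("wrist");cv2.imwrite("pics/c1.png",w[:,:,::-1]);np.save("Pc1.npy",P)
o=get_obs();r=R.from_quat(o["tool_rot"]);M=r.as_matrix();print(o["position"],M.round(3).tolist(),"toolyaw",np.arctan2(M[1,2],M[0,2]))
for t,z in (("cast",.005),("cast_front",.027)):
  for a in imaging.tip_of("wrist",t)[:2]: print(t,np.round(a["pixel"],1),round(a["confidence"],2),onz(P,a["pixel"],z).round(4))
a=imaging.cut_out("wrist","cast")[0];m=a["pixels"].astype(np.uint8);print(a["confidence"],a["box"])
C=max(cv2.findContours(m,0,1)[0],key=len);re=cv2.minAreaRect(C);print(re);b=cv2.boxPoints(re)
print([onz(P,q,.031).round(4).tolist() for q in b])
v,u=np.nonzero(w[...,0].astype(int)-w[...,2]>40);
c=cv2.resize(w[60:250,170:390,::-1],None,fx=3.5,fy=3.1,interpolation=3);cv2.imwrite("pics/c1c.png",c)
E
```

```text
time: 27.18
position: [0.5625, -0.0374, 0.1632]
tool_rot: [0.12, 0.703, -0.095, 0.695]
ft_force: [-1.0, -0.5, 0.7]
grip_width: 0.08
[ 0.56244601 -0.03738257  0.16319339] [[-0.006, 0.301, 0.954], [0.036, 0.953, -0.3], [-0.999, 0.033, -0.017]] toolyaw -0.3052393555697354
cast [264.7 194.7] 0.61 [ 0.5615 -0.0441  0.005 ]
cast_front [265.5 225.9] 0.8 [ 0.5874 -0.0517  0.027 ]
0.87 [265.5, 200.4, 70.7, 60.0]
((264.3724365234375, 199.96897888183594), (58.29792785644531, 63.86198043823242), 85.2363510131836)
[[0.5259, -0.0669, 0.031], [0.5396, -0.008, 0.031], [0.5969, -0.0201, 0.031], [0.5824, -0.0821, 0.031]]
```

View pics/c1.png

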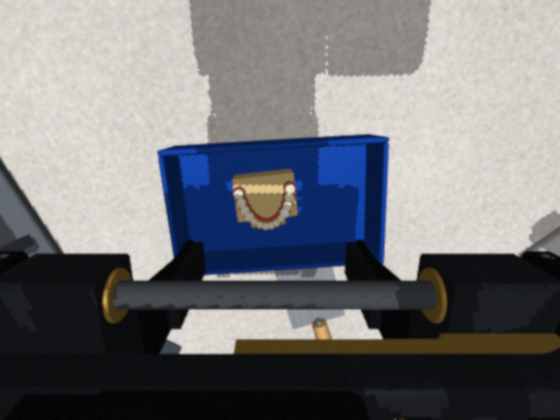

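The cast lies in the pan with its rear edge from (232,178) to (294,169) and its front at about (265,226). It sits about −5 to −8° in image from the tool axes.

Run:
```python
from h import *
from scipy.optimize import minimize
P=np.load("Pc1.npy",allow_pickle=True).item();im=cv2.imread("pics/c1.png").astype(int)
m=((im[...,2]-im[...,0])>15).astype(np.uint8);m[:150]=0;m[240:]=0;m[:,:215]=0;m[:,315:]=0
m=cv2.morphologyEx(m,cv2.MORPH_OPEN,np.ones((3,3)));print(m.sum())
base=[(-24,30),(20,30),(28,18),(28,-18),(20,-30),(-24,-30)]
def sil(v,k=4):
    c,s=np.cos(v[2]),np.sin(v[2]);p=[]
    for z,sc in ((5,1),(31,1)):
        for x,y in base: p.append(proj(P,[v[0]+(c*x-s*y)/1e3,v[1]+(s*x+c*y)/1e3,z/1e3]))
    h=cv2.convexHull(np.array(p,np.float32));q=np.zeros((420*k,560*k),np.uint8);cv2.fillPoly(q,[((h+.5)*k).astype(int)],1)
    return cv2.resize(q.astype(np.float32),(560,420),interpolation=cv2.INTER_AREA)
f=lambda v:np.abs(sil(v)-m).sum()
for y0 in (-.35,-.2):
    r=minimize(f,[.56,-.045,y0],method="Nelder-Mead",options=dict(initial_simplex=[[.56,-.045,y0],[.565,-.045,y0],[.56,-.04,y0],[.56,-.045,y0+.1]],maxiter=120));print(r.x.round(4),r.fun)
for z in (.005,.031):
    a=onz(P,(232,178),z);b=onz(P,(294,169.5),z);d=a-b;print(z,a,b,np.linalg.norm(d),np.arctan2(d[1],d[0])+(-np.pi/2 if d[1]>0 else np.pi/2))
```

```text
3019
[ 0.5612 -0.0439 -0.1984] 370.5
[ 0.5616 -0.0433 -0.1878] 374.4375
0.005 [ 0.53415831 -0.07071401  0.005     ] [ 0.5453851  -0.00705031  0.005     ] 0.06464601897695002 -0.17455058559379522
0.031 [ 0.530437   -0.06668666  0.031     ] [ 0.540755   -0.00817641  0.031     ] 0.05941305743986014 -0.174550585593793
```

```bash
python3 -m inch '[[80,[20,-3,2],[-3.2,-2,-0.5]],[80,[25,-3,0],[-3,0,-0.5]],[80,[25,0,0],[0,0,0]],[80,[0,0,0],[0,0,0]]]'
python3 - <<'E'
from h import *
y=-.19;Rg=frame([0,0,-1],[-np.sin(y),np.cos(y),0])
rows(np.array([.5595,-.0424,.009]),Rg,n=1)
E
```

```text
time: 27.88
position: [0.5676, -0.0423, 0.0945]
tool_rot: [0.072, 0.693, -0.065, 0.715]
ft_force: [0.1, -0.1, -0.1]
grip_width: 0.08
[85.2, -2.8, -10.5] [-0.19, 1.73, -0.76]
```

```bash
python3 -m inch '[[80,[22,-2,-6],[0,1.8,-0.8]],[80,[25,-1,-5],[0,0.5,0]],[80,[20,0,-2],[0,0.5,0]],[80,[0,0,0],[0,0,0]]]'
python3 - <<'E'
from h import *
y=-.19;Rg=frame([0,0,-1],[-np.sin(y),np.cos(y),0])
rows(np.array([.5595,-.0424,.009]),Rg,n=1)
E
```

```text
time: 28.38
position: [0.5591, -0.0431, 0.0301]
tool_rot: [0.068, 0.707, -0.068, 0.7]
ft_force: [0.4, -0.1, -0.4]
grip_width: 0.0799
[21.1, 0.8, 0.4] [-0.2, -0.59, 0.07]
```

```bash
python3 -m inch '[[80,[13,0.8,0],[0,-0.5,0]],[80,[6,0,0],[0,0,0]],[80,[1,0,0],[0,0,0]],[55,[0,0,0],[0,0,0]],[40,[0,0,0],[0,0,0]],[40,[0,0,0],[0,0,0]],[40,[0,0,0],[0,0,0]]]' 30
python3 - <<'E'
from h import *
y=-.19;Rg=frame([0,0,-1],[-np.sin(y),np.cos(y),0])
rows(np.array([.5595,-.0424,.009]),Rg,n=1)
E
```

```text
time: 29.25
position: [0.5632, -0.0432, 0.0138]
tool_rot: [0.067, 0.701, -0.069, 0.706]
ft_force: [-0.0, -0.8, -1.6]
grip_width: 0.0598
[4.8, 0.1, -3.8] [-0.2, 0.42, 0.1]
```

```bash
python3 -m inch '[[75,[0,0,0],[0,0,0]],[75,[0,0,0],[0,0,0]],[75,[5,0,-4],[0,0.4,0]],[75,[1,0,-1],[0,0,0]],[40,[0,0,0],[0,0,0]],[40,[0,0,0],[0,0,0]],[40,[0,0,0],[0,0,0]]]' 30
python3 - <<'E'
from h import *
y=-.19;Rg=frame([0,0,-1],[-np.sin(y),np.cos(y),0])
rows(np.array([.5595,-.0424,.009]),Rg,n=1)
E
```

```text
time: 30.12
position: [0.5579, -0.0422, 0.0073]
tool_rot: [0.068, 0.704, -0.069, 0.704]
ft_force: [0.2, 0.4, -0.3]
grip_width: 0.0599
[-1.7, 0.1, 1.7] [-0.2, -0.03, 0.09]
```

```bash
cat >> h.py <<'E'
def view(back=0,L=(.668,.2525,.230),yaw=.39,t=.30):
    X=np.array([np.cos(yaw)*np.cos(t),np.sin(yaw)*np.cos(t),np.sin(t)]);Y=np.array([-np.sin(yaw),np.cos(yaw),0]);Z=np.cross(X,Y)
    Rg=frame(-Z,Y);return np.array(L)-X*(.1+back)-Rg.apply([-.0197,0,.0305]),Rg
E
python3 -m inch '[[40,[-15,0,0],[0,0,0]],[40,[-35,0,0],[0,0,0]],[40,[-45,0,0],[0,0,0]],[40,[-35,0,0],[0,0,0]],[40,[-25,0,0],[0,0,0]]]'
python3 - <<'E'
from h import *
g,Rg=view(.08);print(g,view()[0]);rows(g,Rg)
E
```

```text
time: 30.75
position: [0.5563, -0.0415, 0.1679]
tool_rot: [0.068, 0.706, -0.069, 0.702]
ft_force: [0.8, -0.6, -1.6]
grip_width: 0.0599
[0.48738692 0.17825811 0.14897287] [0.55807487 0.20731473 0.17261448]
[3.8, 40.5, -22.0] [-6.64, -3.4, 1.0]
[3.4, 42.7, -17.3] [-6.64, -3.4, 1.0]
[3.3, 44.4, -12.5] [-6.64, -3.4, 1.0]
[3.5, 45.5, -7.5] [-6.64, -3.4, 1.0]
[4.0, 46.0, -2.4] [-6.64, -3.4, 1.0]
```

```bash
python3 -m inch '[[40,[4,28,-16],[-4.5,-2.5,0.7]],[40,[3,34,-16],[-5,-2.5,0.7]],[40,[2.5,36,-12],[-5,-2.5,0.7]],[40,[2.5,36,-9],[-5,-2.5,0.7]],[40,[2.5,36,-6],[-5,-2.5,0.7]],[40,[3,28,-2],[-5,-2.5,0.7]],[40,[3,15,-1],[-4,-2,0.7]],[40,[0,0,0],[0,0,0]],[40,[0,0,0],[0,0,0]]]'
python3 - <<'E'
from h import *
g,Rg=view(.08);rows(g,Rg,n=1);g,Rg=view(0);rows(g,Rg,n=1);print(get_obs()["q"].round(2))
E
```

```text
time: 31.88
position: [0.4877, 0.1771, 0.1557]
tool_rot: [-0.126, 0.571, 0.162, 0.795]
ft_force: [0.2, 0.1, -1.7]
grip_width: 0.06
[6.4, 1.3, -2.0] [1.52, 1.23, 0.44]
[8.1, -0.8, 78.0] [1.52, 1.23, 0.44]
[ 0.08  0.41  2.01  0.22  0.43 -2.09]
```

Run:
```python
from h import *
P=imaging.camera_params("wrist");w=imaging.camera("wrist");cv2.imwrite("pics/v1.png",w[:,:,::-1])
o=get_obs();r=R.from_quat(o["tool_rot"]);p=o["position"]
for t in ("cast","cast_front"):
  print(t,[(np.round(a["pixel"],1),round(a["confidence"],2)) for a in imaging.tip_of("wrist",t)[:2]])
a=imaging.cut_out("wrist","cast")
if a: print(a[0]["confidence"],np.round(a[0]["box"],1))
h=w.astype(int);m=(h[...,0]-h[...,2]>25)
for c in (255,265,275,285,295):
    v=np.nonzero(m[:330,c])[0];print(c,v[:1],v[-1:],[tuple(h[y,c]) for y in range(150,270,12)] if c==275 else "")
for n,q in dict(rearbot=(-24,0,0),reartop=(-24,0,26),orig=(0,0,0),front=(28,0,22)).items():
    for tx in (-2.5,):
        tool=np.array([-(q[2]-2.3),q[1],q[0]-tx]);print(n,proj(P,p+r.apply(tool)*1e-3).round(1))
for c in("side","top"):
    imaging.camera(c);Q=imaging.camera_params(c)
    print(c,"expected lens",proj(Q,[.668,.2525,.230]).round(1),"front",proj(Q,p+r.apply([-.0197,0,.0305])).round(1))
    for t in ("lens","cast_front","cast"): print(c,t,[(np.round(a["pixel"],1),round(a["confidence"],2)) for a in imaging.tip_of(c,t)[:3]])
```

```text
cast [(array([271.3, 262.5]), 0.76)]
cast_front [(array([274.4, 323.2]), 0.7)]
0.57 [276.3 282.4 128.4 116.8]
255 [224] [329] 
265 [224] [328] 
275 [224] [329] [(np.int64(126), np.int64(121), np.int64(118)), (np.int64(131), np.int64(127), np.int64(123)), (np.int64(127), np.int64(124), np.int64(121)), (np.int64(211), np.int64(207), np.int64(200)), (np.int64(204), np.int64(199), np.int64(193)), (np.int64(204), np.int64(199), np.int64(193)), (np.int64(187), np.int64(181), np.int64(172)), (np.int64(96), np.int64(81), np.int64(54)), (np.int64(133), np.int64(114), np.int64(76)), (np.int64(132), np.int64(113), np.int64(74))]
285 [224] [327] 
295 [224] [329] 
rearbot [276.3 222.1]
reartop [276.5 240.3]
orig [276.2 261.4]
front [276.3 327.5]
side expected lens [253.8 130.8] front [222.7 174.2]
side lens [(array([258.3, 130.7]), 0.78), (array([218.7, 184.5]), 0.55)]
side cast_front [(array([222.1, 171.6]), 0.74), (array([358.8, 325. ]), 0.59)]
side cast [(array([220. , 185.6]), 0.56), (array([182.6, 228.9]), 0.38)]
top expected lens [175.1 163.1] front [201.9 232.3]
top lens [(array([174.5, 165.1]), 0.93)]
top cast_front [(array([203.7, 234.8]), 0.4)]
top cast [(array([206.6, 242. ]), 0.49)]
```

```bash
sed -i 's/-.0197,0,.0305/-.0197,0,.0313/' h.py; python3 -m inch '[[40,[3,0,12],[1,0.8,0.3]],[40,[3,0,18],[0.6,0.5,0.2]],[40,[2,0,18],[0,0,0]],[40,[1,0,12],[0,0,0]],[40,[0,0,0],[0,0,0]],[40,[0,0,0],[0,0,0]]]'
python3 - <<'E'
from h import *
g,Rg=view(0);rows(g,Rg,n=1);o=get_obs();print(o["q"].round(2))
E
```

```text
time: 33.22
position: [0.5415, 0.2008, 0.1631]
tool_rot: [-0.114, 0.586, 0.156, 0.787]
ft_force: [-0.2, -0.6, -0.4]
grip_width: 0.0596
[-4.0, -0.3, 19.0] [-0.12, -0.45, -0.18]
[ 0.12  0.46  1.84  0.15  0.57 -1.96]
```

```bash
python3 -m inch '[[40,[-3,0,10],[0,-0.4,-0.2]],[40,[-2,0,8],[0,0,0]],[40,[0,0,2],[0,0,0]],[40,[0,0,0],[0,0,0]],[40,[0,0,0],[0,0,0]]]'
python3 - <<'E'
from h import *
g,Rg=view(0);rows(g,Rg,n=1);o=get_obs();print(o["time"]);r=R.from_quat(o["tool_rot"]);p=o["position"]
F=p+r.apply([-.0197,0,.0313]);L=np.array([.668,.2525,.23]);print("front",F,"dist",np.linalg.norm(L-F))
imaging.camera("wrist");P=imaging.camera_params("wrist");w=imaging.camera("wrist");cv2.imwrite("pics/v2.png",w[:,:,::-1])
print("wrist lens",[(np.round(a["pixel"],1),round(a["confidence"],2)) for a in imaging.tip_of("wrist","lens")[:2]],proj(P,L))
for c in("side","top"):
    imaging.camera(c);Q=imaging.camera_params(c)
    print(c,"exp lens",proj(Q,L).round(1),"front",proj(Q,F).round(1))
    for t in ("lens","cast_front","handpiece_nose","handpiece"): print(c,t,[(np.round(a["pixel"],1),round(a["confidence"],2)) for a in imaging.tip_of(c,t)[:2]])
s,rs=saddle()
for c in("side","top"): Q=imaging.camera_params(c);print(c,"exp nose",proj(Q,s+rs.apply([.113,0,.012])),"hp",proj(Q,s))
E
```

```text
time: 33.85
position: [0.5576, 0.2076, 0.1741]
tool_rot: [-0.114, 0.583, 0.155, 0.789]
ft_force: [-0.7, -0.4, -2.1]
grip_width: 0.0598
[1.6, -0.5, -0.9] [-0.13, -0.11, 0.01]
33.85
front [0.5799378  0.21673477 0.20215588] dist 0.09904240112217987
wrist lens [(array([272.1, 259.9]), 0.46), (array([17.1, 55.9]), 0.35)] [275.90902177 461.00098251]
side exp lens [253.8 130.8] front [237.2 154.6]
side lens [(array([255.5, 128.9]), 0.82)]
side cast_front [(array([238.5, 152.5]), 0.86), (array([253.6, 128.8]), 0.17)]
side handpiece_nose [(array([391.8, 278.6]), 0.57)]
side handpiece [(array([360.8, 321.6]), 0.59), (array([395.2, 269.6]), 0.22)]
top exp lens [175.1 163.1] front [189.9 201.7]
top lens [(array([175.8, 161.9]), 0.82)]
top cast_front []
top handpiece_nose [(array([402.1, 205.7]), 0.86)]
top handpiece []
side exp nose [390.1168406  281.00790926] hp [360.21139487 323.44936098]
top exp nose [395.45272719 207.9500083 ] hp [395.26487301 248.83549048]
```

Run:
```python
from h import *
w=imaging.camera("top").astype(int);s,rs=saddle();Q=imaging.camera_params("top")
a=w[185:265,375:420];m=(a[...,0]-a[...,2]>45);v,u=np.nonzero(m);print("bur",len(u),(u.mean()+375,v.mean()+185) if len(u) else "")
g=a.sum(2);b=g<np.percentile(g,100)
for y in range(200,270,4): print(y,"".join(" .:-=+*#%@"[min(9,int(x)//75)] for x in w[y,375:420].sum(1)))
for t in ("handpiece_nose","handpiece"): print([(np.round(x["pixel"],1),round(x["confidence"],2)) for x in imaging.tip_of("top",t)[:2]],[np.round(x["box"],1) for x in imaging.cut_out("top",t)[:1]])
print([(n,proj(Q,s+rs.apply(np.array(q)*1e-3)).round(1)) for n,q in dict(nose=(113,0,12),tail=(-85,0,12),b=(0,0,24),bodyend=(70,0,24)).items()])
o=get_obs();print(o["position"],o["joint_velocities"].round(3))
```

```text
bur 7 (np.float64(395.7142857142857), np.float64(209.0))
200 *+*+++***+++++++++*+++++++*+***++++++**+++*++
204 *****+***+**+*++++++*++++++++++++++*+++++*+++
208 *****++*+++********+==+*+++++++++++++++*+***+
212 *********+*+==**+***+=++++++++*++++++++++++++
216 ************+=+++*+=--==+++++++++++*+++++++++
220 ******+****==--=*+---==-=+*++++++++*+++++++++
224 *++++++====-:::::::-======++++++*++++++*+++++
228 -:---------:::::::=+++++++=++++++++++++++++++
232 =::---:::::..:::::-+++++++=..:-++++++++**++++
236 +-:---..  ..::::::-+++++++==*+++++++++++**+++
240 *=:---------:::.::-=++++++++***+++++*++**++++
244 *+::---------:::..:=+++++=-=****++++++*+++++*
248 ++=:---------:.:.      .   :+**+++++***+**+*+
252 **+:--------::::.          :=**+++++++++++++*
256 *++=:---------.::::-=======--=****+++++++**++
260 ***+:---------:::::=+++++++=-=+*++*+++++*+++*
264 ***+=:--:....:----:=+++++++=..:-=***+*++**+++
268 ****+:--------:::::-+++++++=:-=****+*++***++*
[(array([399.9, 207.2]), 0.75)] [array([398.8, 248.2,  12.6,  62.4])]
[(array([395.2, 247.3]), 0.71)] [array([398. , 244.8,   8.3,  68. ])]
[('nose', array([395.5, 208. ])), ('tail', array([397.2, 280.7])), ('b', array([397.7, 251. ])), ('bodyend', array([397.1, 224.9]))]
[0.55779822 0.2076579  0.17427724] [ 0.    -0.001 -0.     0.001  0.    -0.   ]
```

The bur shows at (395.7,209) against the expected (395.5,208), and the band is at row 250.5 against 251. The arm is still, so I'm handing in.

```bash
python3 -c "
from rig import robot,get_obs
print(robot.hand_in(),get_obs()['time'])"
```

```text
the job is handed in; nothing more can be done
the job is handed in; nothing more can be done
```

The handpiece is parked in the cradle and the arm is holding the cast up to the inspection camera. I handed in at about 34 s, and the hand-in gives no verdict.

**Handpiece:** my first grasp ran joint 6 to its range limit on the way to the cradle; it read -2.854 against a stated -2.85. I laid the handpiece back on the pan rims, half-turned the tool, gripped again and parked it in both forks, nose at the high fork. In the last top picture the bur and band were within about 1 pixel of their expected places. The trained network put the nose 4 to 7 pixels to the side, but the bur's own colour in the picture did not bear that out.

**Cast:** it is held by its flat sides, with the gripper at 59.8 mm. By my estimate of the lens position, the front face is 99 mm from the lens and within about 2 mm of the target point. The arm was still at hand-in. In the side view the lens and the cast front were off from prediction by the same small amount, so their positions relative to each other agree.

**Less certain:**
- **Lens tilt:** the glass outline gave about 0.25 rad and the edges of the camera head about 0.35 rad. I used 0.30 rad, so the cast's tip-back could be off by about 0.05 rad.
- **Joint ranges:** joint 3 also touched its limit (2.44) while I was looking at the lens.
- **Other things on the bench:** I saw no sign of touching the camera or anything else, but I took no final picture to check each item.

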